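# Roll a filter canister into its nest with a hand pad

## Task

Pick up the wooden hand pad by its handle and, with its flat sole held level on top of the big steel filter canister lying on the counter, roll the canister over the low yellow rail into the nest, so that it lies square against the black rubber stop. Press just firmly enough to keep it rolling: the thin jacket dents under a hard push (about 25 N), so touch it with nothing but the underside of the pad, never push its flank, lift it or let it run away. Then lay the pad flat back on its green mat and let go, leaving the other stock where it stands.

Things in the scene. Friction and masses are not known exactly. Their poses are not given: they have to be found in the camera images.
- filter: Canister to roll, nearly parallel to the rail: steel cylinder 170 mm long, blue end bands, white middle band, 0.5 to 0.75 kg, too wide to grip. Out of round: 90 mm across one way, 88 mm the other. Origin at its centre, about 44 mm above the counter; x is the cylinder's axis, y, z turn as it rolls. Dents if pressed with over 25 N; 1 mm too deep adds 10 to 20 N: its pose is too coarse to press by position.
- nest: Fixed nest. Origin on the counter under the place for the canister's centre; +y is the direction to roll, x runs along rail and stop. Low yellow rounded rail (radius 18 mm): 290 mm long, 4 mm high, 22 mm wide, crest at y = -27 mm. In the nest the canister lies on the bare counter with about 6 mm play. Yellow strips 4 mm high join rail and stop at x = -142 and +142 mm.
- pad: Hand pad, 0.35 kg: flat board 200 mm (x) by 110 mm (y), 16 mm thick, black rubber underside, dark handle bar on its middle. Origin at the centre of the underside, z up. Its 200 mm side should lie along the rolling direction: the pad moves twice as far as the canister's centre, so the canister wanders backwards along the sole.
- pad_handle (a point): Point in the handle of the pad to grip, 40 mm above the underside. The handle is 28 mm thick (along the pad's x), 100 mm long (along the pad's y) and rises from 16 to 61 mm above the underside. Grip it from above across its thickness.
- nest_stop (a point): Middle of the top edge of the stop's face, 46 mm along y from the nest's origin, 50 mm above the counter. The stop is 300 mm long, 55 mm high, 30 mm thick with a black rubber face.
- mat: Green mat fixed on the counter, 260 mm (x) by 170 mm (y), 4 mm thick, where the pad lies at the start. Origin at the centre of its underside.
- yellow_can: bystander: upright yellow filter, 76 mm across, 136 mm high; origin under its centre
- white_can: bystander: upright white filter, 80 mm across, 116 mm high; origin under its centre
- red_can: bystander: upright red filter, 68 mm across, 106 mm high; origin under its centre
- black_can: bystander: upright black filter, 72 mm across, 96 mm high; origin under its centre
- carton: bystander: cardboard carton 90 x 120 x 70 mm; origin under its centre
- gasket: bystander: flat black rubber ring, 72 mm across, 12 mm high; origin under its centre
- small_carton: bystander: blue carton 60 x 60 x 90 mm; origin under its centre
There are look-alikes about, which are no part of the job. What is shaped like the filter but purple is not meant.

How it is judged:
By the outcome, as a careful person would: the job done as asked, in the order asked, and still so for the second after the job is handed in, with the robot touching nothing.
It also fails if it takes over 72 s, if anything falls off the work surface, if the arm or the gripper's body presses on something with over 40 N, if the wrist force passes 120 N, or if a joint passes its speed limit or range.

## Robot

A 7-joint arm with a two-finger parallel gripper is mounted at the origin on the work surface. World frame = base frame: x ahead of the robot, y to its left, z up, the work surface at z = 0. Lengths are in m, angles in degrees, forces in N, time in s.
With the tool pointing down it reaches from about 0.35 to 0.9 m from the base axis. Payload 8.1 kg.
Tool frame: the origin (TCP) lies between the finger pads; the fingertips stand tcp_to_tips ahead of it and the grasp point (between the pads) lies 11 mm behind it (tcp_to_tips is the distance from the TCP to the fingertips, in m); z points along the fingers, y is the line along which they close (so a half turn about z gives the same grasp; the last joint's range is limited). The gripper opens to 85 mm and grips with 20 to 120 N. Pads are 22 mm wide; open, the fingers measure 114 mm over their backs; the gripper's body (76 mm by 85 mm) begins 54 mm behind the grasp point. The pads swing forward as they close: fully open they stand 13 mm farther back than shut.
Start: joints at [62.475, 24.895, 1.432, 90.138, -0.665, 64.973, -4.303], TCP at [0.231, -0.581, 0.211] pointing down, gripper open.
Joint ranges: [-149.89, 149.89], [-25.12, 119.58], [-72.63, 75.52], [4.76, 147.25], [-75.54, 255.54], [6.69, 114.76], [-157.13, 157.13]. Speed limits (degrees/s): [127.2, 127.2, 172.46, 172.46, 180, 180, 180].

## Interface

Orientations are given as [roll, pitch, yaw] about the fixed x, y, z axes, in that order (R = Rz(yaw) Ry(pitch) Rx(roll)).
In Python, from cell import * gives the robot as it stands.
- The arm moves only by the tool move_arm, never from a script. Its argument "increments" is a list of rows, each an object of numbers: "x", "y", "z": the shift along the tool's x, y, z in units of 1 m (1.0 is 1 m); "wx", "wy", "wz": the turn, a rotation vector about the tool's x, y, z in units of 6 degrees (1.0 is 6 degrees); "claw": the gripper's target within -1 to 1 (fully open at 1, half-way at 0, shut at -1). In form: [{"x": .., "y": .., "z": .., "wx": .., "wy": .., "wz": .., "claw": ..}, ...]. A call has exactly 8 rows; each row shifts and turns the commanded pose from where the row before left it, along the tool's axes as they then stand; what a row does not reach is not made up. A row lasts 1/10 s, in which the tool goes at most 50 mm and 8.59 degrees, less where a joint would pass 70% of its speed; a pose out of reach is approached as far as the arm can. A call with a number of a shift or a turn outside -1 to 1 is refused whole. A call with a gripper value outside its range is refused whole. The fingers move at their own pace and stop on an object; the grip force is fixed at half the most. Time passes only in rows, so rows that do not move let the fingers close, or fill a call up. It gives the time, the measured TCP pose, the force, the opening and the grip force at its end, in the units of the state.
- read_state(): the state, without advancing time (a new reading comes with each control period).
- get_image(name): name is "scene" or "side" or "wrist"; returns a dict with "pixels" (420x560x3 uint8, blue, green, red), "depth" (420x560 float32, m along the optical axis (not along the pixel's ray), 0 where there is no reading), "K" (3x3 intrinsics, pixels), "rvec" (rotation vector, rad) and "tvec" (3), from world to camera coordinates, as OpenCV has them. Camera axes: x right, y down, z forward; pixel columns grow to the right and rows downward; lengths in m; the calibration is good to about 2 mm. A picture is of the moment at which its call begins.
- job_done(): hands the job in; it is judged then, once.
Trained networks look in a picture, given as the dict that the camera call returned (one of the last four; its "shot" number tells which), for a name from the list of things; names that differ only in an ending like _2 or _b are one class to them, and where a whole thing is asked for, a point or a joint stands for the part that bears it (a point fixed in the world has none). Each returns a list of dicts, best first, with "p" (0 to 1); they miss things now and then, are a little off and sometimes report something else, mostly with a low value. They report only what shows in the picture. A call takes as long as a camera call. They do not tell look-alikes from the thing itself.
- regions_of(thing, picture): "pixels" (420x560 bool, what is visible of it) and "box" ([left, top, right, bottom] in pixels, round what is visible of it).
The state is a dict: "t": time; "q": joint angles; "joint_velocities": joint speeds; "joint_efforts": joint torques, N m; "ee_pos": TCP position; "orientation": TCP orientation; "contact_force": force on the tool from outside, world axes, zero at the start; "torque": the same for the moment, N m; "gripper_width": finger opening in m; "gripper_force": force on a finger pad.
Only numpy, scipy, OpenCV 4.12 (cv2) and the standard library are available. Lean on these libraries where they do the work, as an engineer would, in place of code of your own. Each camera call takes 0.05 s, during which the arm holds its last target. There are 200 camera calls.

## Working session

There is one attempt and no reset: what is moved stays moved. The work goes in short steps, Python scripts to look and compute and a tool call to move; the robot and the scene stay as the last step left them, time stands still between calls to the robot, and variables do not carry over. Pictures are saved under pics/ and viewed, at most 10 in all, crops included, and the job is handed in when it is done.

Besides the shell and the picture viewer there is one more tool, called after "Request:" by a JSON object that holds its "api" and its "payload", one argument or row to a line. move_arm: Moves the arm, as the interface text tells. Its arguments: {"type":"object","properties":{"increments":{"type":"array"}},"required":["increments"]}

```bash
mkdir -p pics; cat > h.py <<'E'
from cell import *
import numpy as np, cv2
def pts(im,mask=None):
    d=im["depth"]; m=(d>0) if mask is None else (mask&(d>0))
    v,u=np.nonzero(m); z=d[v,u]; K=np.array(im["K"])
    c=np.stack([(u-K[0,2])*z/K[0,0],(v-K[1,2])*z/K[1,1],z],1)
    R=cv2.Rodrigues(np.array(im["rvec"],float))[0]
    return (c-np.array(im["tvec"]).ravel())@R
def st():
    s=read_state()
    for k in ("t","ee_pos","orientation","contact_force","gripper_width","gripper_force"): print(k,np.round(s[k],4))
    return s
E
ls; python3 - <<'E'
from h import *
s=st(); print({k:v for k,v in s.items() if k not in("q",)}.keys())
try: print(tcp_to_tips)
except Exception as e: print(e)
a=[]
for n in("scene","side"):
    im=get_image(n); a.append(im["pixels"])
    for t in ("filter","nest","pad","mat","pad_handle"):
        for r in regions_of(t,im)[:2]:
            p=pts(im,r["pixels"]); 
            if len(p): print(n,t,round(r["p"],2),r["box"],len(p),np.round(np.median(p,0),3),np.round(np.percentile(p,2,axis=0),3),np.round(np.percentile(p,98,axis=0),3))
    cv2.imwrite(f"pics/{n}0.png",im["pixels"])
E
```

```text
h.py
pics
t 0.0
ee_pos [ 0.2303 -0.5804  0.2099]
orientation [-1.79909e+02  6.20000e-03  2.16420e+01]
contact_force [-0.0256 -0.5297  1.0447]
gripper_width 0.0856
gripper_force 0.0
dict_keys(['t', 'joint_velocities', 'joint_efforts', 'ee_pos', 'orientation', 'contact_force', 'torque', 'gripper_force', 'gripper_width'])
0.008
scene filter 0.88 [236.3, 175.0, 287.7, 219.1] 1305 [ 0.565 -0.141  0.075] [ 0.466 -0.192  0.022] [ 0.632 -0.116  0.091]
scene filter 0.76 [220.0, 110.3, 267.6, 143.1] 1057 [ 0.323 -0.477  0.068] [ 0.241 -0.573  0.009] [ 0.368 -0.408  0.092]
scene nest 0.8 [248.6, 206.2, 337.6, 265.4] 1793 [0.583 0.044 0.03 ] [ 0.418 -0.057 -0.001] [0.711 0.061 0.059]
scene pad 0.72 [397.5, 243.3, 458.0, 302.0] 2072 [0.417 0.404 0.021] [0.303 0.343 0.005] [0.501 0.458 0.067]
scene pad 0.56 [174.3, 188.3, 203.2, 228.9] 937 [ 0.778 -0.244  0.087] [ 0.733 -0.299  0.005] [ 0.806 -0.225  0.118]
scene mat 0.8 [379.0, 233.6, 466.0, 308.3] 1792 [0.451 0.384 0.004] [ 0.282  0.303 -0.002] [0.533 0.477 0.02 ]
scene pad_handle 0.76 [393.4, 241.0, 456.5, 298.0] 2022 [0.417 0.404 0.021] [0.306
[... 354 characters left out ...]
572  0.007] [ 0.35  -0.405  0.089]
side nest 0.7 [210.2, 195.9, 307.9, 260.7] 2260 [0.531 0.048 0.023] [ 0.41  -0.054 -0.001] [0.708 0.064 0.056]
side nest 0.5 [118.1, 220.3, 155.3, 266.9] 1127 [0.675 0.334 0.07 ] [0.664 0.297 0.005] [0.722 0.357 0.106]
side pad 0.88 [131.3, 299.2, 232.4, 379.9] 4543 [0.381 0.408 0.02 ] [0.297 0.344 0.007] [0.493 0.46  0.065]
side mat 0.66 [112.0, 289.4, 254.7, 397.7] 3206 [0.354 0.406 0.004] [0.27  0.305 0.001] [0.529 0.479 0.006]
side mat 0.49 [342.9, 158.2, 364.6, 191.5] 611 [ 0.474 -0.375  0.059] [ 0.451 -0.428  0.003] [ 0.514 -0.362  0.096]
side pad_handle 0.86 [129.8, 298.8, 236.7, 379.9] 4671 [0.381 0.408 0.02 ] [0.297 0.342 0.004] [0.493 0.461 0.065]
```

```bash
python3 - <<'E'
from h import *
a=cv2.imread("pics/scene0.png");b=cv2.imread("pics/side0.png")
cv2.imwrite("pics/both0.png",cv2.resize(np.hstack([a[60:360,120:500],b[100:400,60:440]]),(800,316),interpolation=cv2.INTER_AREA))
def rect(p):
    r=cv2.minAreaRect(p[:,:2].astype(np.float32)); return np.round(r[0],4),np.round(r[1],4),round(r[2],2)
P={}
for n in("scene","side"):
    im=get_image(n)
    for t in("pad","mat","filter","nest"):
        r=regions_of(t,im)[0]; P.setdefault(t,[]).append(pts(im,r["pixels"]))
    P.setdefault("all",[]).append(pts(im))
P={k:np.vstack(v) for k,v in P.items()}; np.savez("P.npz",**P)
p=P["pad"]
def z(p,a,b): return p[(p[:,2]>a)&(p[:,2]<b)]
h=z(p,.055,.075); print("handle",rect(h),np.median(h[:,2]),len(h))
h=z(p,.016,.024); print("board",rect(h),len(h),np.median(h[:,2]))
h=z(P["mat"],0.002,.006); print("mat",rect(h))
h=z(P["nest"],.05,.06); print("stoptop",rect(h),len(h), np.median(h[:,2]))
f=P["filter"]; f=f[(f[:,2]>.012)&(f[:,2]<.1)]
# cylinder fit
from scipy.optimize import least_squares
def res(x):
    d=np.array([np.cos(x[2]),np.sin(x[2])]); n=np.array([-d[1],d[0]])
    s=(f[:,:2]-x[:2])@n; return np.hypot(s,f[:,2]-x[3])-.0445
g=lambda x: np.r_[res(x), 1e-3*((x[0]-.55))]
s=least_squares(g,[.55,-.155,0,.0445],loss="soft_l1",f_scale=.002); x=s.x
d=np.array([np.cos(x[2]),np.sin(x[2])]); k=abs(res(x))<.006; u=(f[k,:2]-x[:2])@d
lo,hi=np.percentile(u,[.5,99.5]); print("filter",np.round(x[:2]+d*(lo+hi)/2,4),"len",hi-lo,"yaw",np.degrees(x[2]),"zc",x[3],np.median(abs(res(x))),k.mean(), np.percentile(f[:,2],99.5))
A=P["all"]
k=(A[:,0]>.39)&(A[:,0]<.74)&(A[:,1]>-.12)&(A[:,1]<.09)&(A[:,2]<.0065)&(A[:,2]>.0025); h=A[k]
print("rail",len(h),rect(h),np.round(np.percentile(h,[1,50,99],axis=0),3))
E
```

```text
handle (array([0.4005, 0.3999]), array([0.0353, 0.1015]), 8.46) 0.06402802817399576 921
board (array([0.4004, 0.3999]), array([0.2069, 0.1129]), 7.1) 4370 0.01961130420216698
mat (array([0.4024, 0.3901]), array([0.2681, 0.1729]), 5.24)
stoptop (array([0.5618, 0.0416]), array([0.031 , 0.3044]), 86.46) 1150 0.054585192134122426
filter [ 0.4244 -0.3063] len 0.5461047128431159 yaw 49.51384262750974 zc 0.048146122279356794 0.012579966220977283 0.27106227106227104 0.09257844383123376
rail 1282 (array([ 0.5652, -0.015 ]), array([0.2098, 0.3468]), 89.93) [[ 0.399 -0.117  0.003]
 [ 0.555 -0.036  0.004]
 [ 0.735  0.088  0.006]]
```

View pics/both0.png

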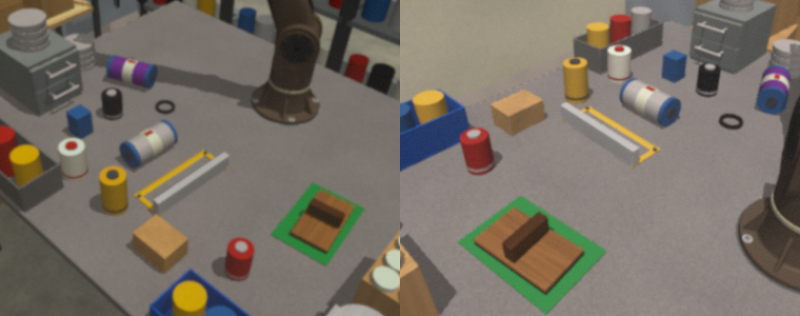

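The scene picture shows the target canister at about (262,196), clear of the purple look-alike at (243,126). The nest is in front of it and the pad lies on its green mat at (428,272). The region network mixed the two canisters in one view, so I'll refit the target and locate the bystanders.

```bash
cat > fit.py <<'E'
from h import *
from scipy.optimize import least_squares
def fitf(A,c0,zmin=.012,R=.0445,win=.075,zmax=.1):
    f=A[(abs(A[:,0]-c0[0])<.12)&(abs(A[:,1]-c0[1])<win)&(A[:,2]>zmin)&(A[:,2]<zmax)]
    def res(x):
        d=np.array([np.cos(x[1]),np.sin(x[1])]); n=np.array([-d[1],d[0]])
        return np.hypot((f[:,:2]-[c0[0],x[0]])@n,f[:,2]-x[2])-R
    x=least_squares(res,[c0[1],-.03,.0445],loss="soft_l1",f_scale=.002).x
    d=np.array([np.cos(x[1]),np.sin(x[1])]); k=abs(res(x))<.004; u=(f[k,:2]-[c0[0],x[0]])@d
    lo,hi=np.percentile(u,[.5,99.5]); c=np.array([c0[0],x[0]])+d*(lo+hi)/2
    print("filter",np.round(c,4),"len",round(hi-lo,4),"yaw",round(np.degrees(x[1]),2),"zc",round(x[2],4),"in",k.sum(),round(k.mean(),2),"top",np.round(np.percentile(f[k,2],99.5),4)); return c,x[1]
E
python3 - <<'E'
from fit import *
A=np.load("P.npz")["all"]
fitf(A,(.55,-.155))
for lo,hi in((.05,.06),):
    k=(A[:,0]>.39)&(A[:,0]<.74)&(A[:,1]>.0)&(A[:,1]<.12)&(A[:,2]<hi)&(A[:,2]>lo); h=A[k]
    print("stop",cv2.minAreaRect(h[:,:2].astype(np.float32)),len(h))
    # along-axis fit
    x,y=h[:,0],h[:,1]; print(np.degrees(np.arctan(np.polyfit(x,y,1)[0])))
ims={n:get_image(n) for n in("scene","side")}
for n,im in ims.items():
  for t in("yellow_can","white_can","red_can","black_can","carton","small_carton","gasket"):
    for r in regions_of(t,im)[:1]:
        p=pts(im,r["pixels"]); zt=np.percentile(p[:,2],98); q=p[p[:,2]>zt-.006]
        print(n,t,round(r["p"],2),"top",round(zt,3),np.round((q[:,:2].min(0)+q[:,:2].max(0))/2,3))
  # yellow rail pixels
  hsv=cv2.cvtColor(im["pixels"],cv2.COLOR_BGR2HSV); m=(hsv[...,0]>18)&(hsv[...,0]<34)&(hsv[...,1]>130)
  d=im["depth"]; p=pts(im,m); p=p[(p[:,2]<.012)&(abs(p[:,0]-.56)<.13)&(p[:,1]<0)&(p[:,1]>-.09)]
  print(n,"rail",len(p),np.round(np.median(p,0),4),np.polyfit(p[:,0]-.558,p[:,1],1))
E
```

```text
filter [ 0.5435 -0.1627] len 0.1733 yaw -3.36 zc 0.0438 in 2311 0.78 top 0.0915
stop ((0.561797022819519, 0.041594475507736206), (0.03099588304758072, 0.3044314384460449), 86.46202850341797) 1153
-3.543703579827949
scene yellow_can 0.89 top 0.138 [ 0.777 -0.068]
scene white_can 0.79 top 0.118 [ 0.768 -0.262]
scene red_can 0.56 top 0.107 [0.702 0.324]
scene black_can 0.78 top 0.099 [ 0.494 -0.397]
scene carton 0.58 top 0.074 [0.796 0.135]
scene small_carton 0.73 top 0.094 [ 0.632 -0.403]
scene gasket 0.6 top 0.018 [ 0.336 -0.29 ]
scene rail 381 [ 0.57   -0.0464  0.0033] [-0.0531949  -0.04628156]
side yellow_can 0.83 top 0.136 [ 0.768 -0.069]
side white_can 0.82 top 0.116 [ 0.758 -0.266]
side red_can 0.92 top 0.106 [0.695 0.324]
side black_can 0.86 top 0.096 [ 0.485 -0.396]
side carton 0.61 top 0.072 [0.793 0.136]
side small_carton 0.59 top 0.091 [ 0.627 -0.401]
side gasket 0.76 top 0.013 [ 0.331 -0.291]
side rail 316 [ 0.5472 -0.0439  0.0028] [-0.06230351 -0.04499035]
```

```bash
cat > plan.py <<'E'
import numpy as np, json, sys
def plan(p0,wps,claw=1,dz=4):
    """p0=(x,y,z,yaw); wps=[(x,y,z,yaw,rows)]; prints rows in calls of 8"""
    rows=[]; cur=np.array(p0,float)
    for w in wps:
        st=cur.copy(); n=w[4]; tgt=np.array(w[:4],float); a0=cur.copy()
        for i in range(1,n+1):
            g=a0+(tgt-a0)*i/n; d=g-cur; c,s=np.cos(np.radians(cur[3])),np.sin(np.radians(cur[3]))
            r=dict(x=round(c*d[0]+s*d[1],4),y=round(s*d[0]-c*d[1],4),z=round(-d[2],4),wz=round(-d[3]/6,2))
            # follow rounded
            x,y=r["x"],r["y"]; cur=cur+[c*x+s*y,s*x-c*y,-r["z"],-r["wz"]*6]
            r={k:v for k,v in r.items() if v}; r["claw"]=claw; rows.append(r)
    while len(rows)%8: rows.append(dict(claw=claw))
    for i in range(0,len(rows),8): print(json.dumps(rows[i:i+8]))
    print("end",np.round(cur,4))
E
python3 - <<'E'
from plan import *
plan((.2303,-.5804,.2099,21.64),[(.45,-.2,.24,45,10),(.40,.36,.24,97.5,14)])
E
```

```text
[{"x": 0.0344, "y": -0.0273, "z": -0.003, "wz": -0.39, "claw": 1}, {"x": 0.0356, "y": -0.0258, "z": -0.003, "wz": -0.39, "claw": 1}, {"x": 0.0365, "y": -0.0243, "z": -0.003, "wz": -0.39, "claw": 1}, {"x": 0.0376, "y": -0.0229, "z": -0.003, "wz": -0.39, "claw": 1}, {"x": 0.0384, "y": -0.0213, "z": -0.003, "wz": -0.39, "claw": 1}, {"x": 0.0392, "y": -0.0197, "z": -0.0031, "wz": -0.39, "claw": 1}, {"x": 0.0401, "y": -0.0181, "z": -0.003, "wz": -0.39, "claw": 1}, {"x": 0.0407, "y": -0.0164, "z": -0.003, "wz": -0.38, "claw": 1}]
[{"x": 0.0414, "y": -0.0148, "z": -0.003, "wz": -0.39, "claw": 1}, {"x": 0.0419, "y": -0.0131, "z": -0.003, "wz": -0.39, "claw": 1}, {"x": 0.0257, "y": -0.0308, "wz": -0.63, "claw": 1}, {"x": 0.0278, "y": -0.0291, "wz": -0.62, "claw": 1}, {"x": 0.0295, "y": -0.0272, "wz": -0.63, "claw": 1}, {"x": 0.0313, "y": -0.0252, "wz": -0.62, "claw": 1}, {"x": 0.0328, "y": -0.0231, "wz": -0.63, "claw": 1}, {"x": 0.0343, "y": -0.0208, "wz": -0.62, "claw": 1}]
[{"x": 0.0356, "y": -0.0187, "wz": -0.63, "claw": 1}, {"x": 0.0368, "y": -0.0162, "wz": -0.62, "claw": 1}, {"x": 0.0377, "y": -0.0138, "wz": -0.63, "claw": 1}, {"x": 0.0385, "y": -0.0113, "wz": -0.62, "claw": 1}, {"x": 0.0392, "y": -0.0088, "wz": -0.63, "claw": 1}, {"x": 0.0397, "y": -0.0062, "wz": -0.62, "claw": 1}, {"x": 0.04, "y": -0.0035, "wz": -0.63, "claw": 1}, {"x": 0.0401, "y": -0.001, "wz": -0.62, "claw": 1}]
end [ 0.4   0.36  0.24 97.48]
```

Request:
{"api": "move_arm", "payload": {
  "increments": [
    {"x": 0.034, "y": -0.027, "z": -0.003, "wz": -0.39, "claw": 1},
    {"x": 0.036, "y": -0.026, "z": -0.003, "wz": -0.39, "claw": 1},
    {"x": 0.036, "y": -0.024, "z": -0.003, "wz": -0.39, "claw": 1},
    {"x": 0.038, "y": -0.023, "z": -0.003, "wz": -0.39, "claw": 1},
    {"x": 0.038, "y": -0.021, "z": -0.003, "wz": -0.39, "claw": 1},
    {"x": 0.039, "y": -0.02, "z": -0.003, "wz": -0.39, "claw": 1},
    {"x": 0.04, "y": -0.018, "z": -0.003, "wz": -0.39, "claw": 1},
    {"x": 0.041, "y": -0.016, "z": -0.003, "wz": -0.39, "claw": 1}
  ]
}}

```text
invalid input
```

Request:
{"api": "move_arm", "payload": {
  "increments": [
    {"x": 0.041, "y": -0.015, "z": -0.003, "wz": -0.39, "claw": 1},
    {"x": 0.042, "y": -0.013, "z": -0.003, "wz": -0.39, "claw": 1},
    {"x": 0.026, "y": -0.031, "wz": -0.63, "claw": 1},
    {"x": 0.028, "y": -0.029, "wz": -0.62, "claw": 1},
    {"x": 0.03, "y": -0.027, "wz": -0.63, "claw": 1},
    {"x": 0.031, "y": -0.025, "wz": -0.62, "claw": 1},
    {"x": 0.033, "y": -0.023, "wz": -0.63, "claw": 1},
    {"x": 0.034, "y": -0.021, "wz": -0.62, "claw": 1}
  ]
}}

```text
invalid input
```

Request:
{"api": "move_arm", "payload": {
  "increments": [
    {"x": 0.036, "y": -0.019, "wz": -0.63, "claw": 1},
    {"x": 0.037, "y": -0.016, "wz": -0.62, "claw": 1},
    {"x": 0.038, "y": -0.014, "wz": -0.63, "claw": 1},
    {"x": 0.038, "y": -0.011, "wz": -0.62, "claw": 1},
    {"x": 0.039, "y": -0.009, "wz": -0.63, "claw": 1},
    {"x": 0.04, "y": -0.006, "wz": -0.62, "claw": 1},
    {"x": 0.04, "y": -0.004, "wz": -0.63, "claw": 1},
    {"x": 0.04, "y": -0.001, "wz": -0.62, "claw": 1}
  ]
}}

```text
invalid input
```

```bash
python3 - <<'E'
from h import *
st()
im=get_image("wrist"); st(); A=pts(im); cv2.imwrite("pics/w1.png",im["pixels"])
A=A[(abs(A[:,0]-.4)<.16)&(abs(A[:,1]-.4)<.11)]
for a,b in((.058,.072),(.015,.026),(.002,.008)):
    h=A[(A[:,2]>a)&(A[:,2]<b)]; print(a,len(h),np.median(h[:,2]),cv2.minAreaRect(h[:,:2].astype(np.float32)))
E
```

```text
t 1.9
ee_pos [ 0.2306 -0.5809  0.2107]
orientation [ 1.799965e+02 -1.000000e-04  2.164590e+01]
contact_force [ 0.0139 -0.3206 -0.8169]
gripper_width 0.0852
gripper_force 0.0
t 1.95
ee_pos [ 0.2305 -0.581   0.2107]
orientation [1.799941e+02 1.000000e-04 2.164190e+01]
contact_force [-0.0516 -0.4917  0.7065]
gripper_width 0.0858
gripper_force 0.0
0.058 0 nan ((0.0, 0.0), (0.0, 0.0), 0.0)
0.015 0 nan ((0.0, 0.0), (0.0, 0.0), 0.0)
0.002 0 nan ((0.0, 0.0), (0.0, 0.0), 0.0)
  return _methods._mean(a, axis=axis, dtype=dtype,
  ret = ret.dtype.type(ret / rcount)
```

View pics/w1.png

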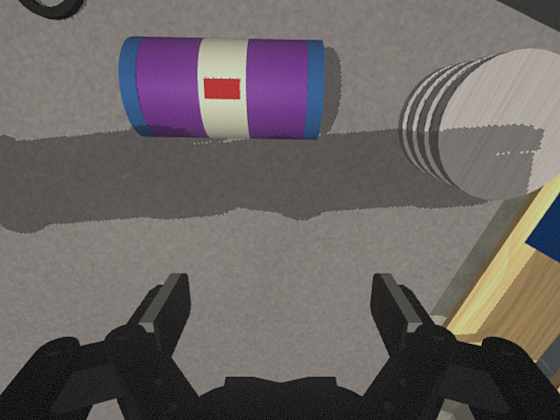

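The moves were refused, so the arm is still at the start: the wrist picture shows the purple look-alike at (225,88). Every row probably needs all seven keys.

Request:
{"api": "move_arm", "payload": {
  "increments": [
    {"x": 0.034, "y": -0.027, "z": -0.003, "wx": 0, "wy": 0, "wz": -0.39, "claw": 1},
    {"x": 0.036, "y": -0.026, "z": -0.003, "wx": 0, "wy": 0, "wz": -0.39, "claw": 1},
    {"x": 0.036, "y": -0.024, "z": -0.003, "wx": 0, "wy": 0, "wz": -0.39, "claw": 1},
    {"x": 0.038, "y": -0.023, "z": -0.003, "wx": 0, "wy": 0, "wz": -0.39, "claw": 1},
    {"x": 0.038, "y": -0.021, "z": -0.003, "wx": 0, "wy": 0, "wz": -0.39, "claw": 1},
    {"x": 0.039, "y": -0.02, "z": -0.003, "wx": 0, "wy": 0, "wz": -0.39, "claw": 1},
    {"x": 0.04, "y": -0.018, "z": -0.003, "wx": 0, "wy": 0, "wz": -0.39, "claw": 1},
    {"x": 0.041, "y": -0.016, "z": -0.003, "wx": 0, "wy": 0, "wz": -0.39, "claw": 1}
  ]
}}

```text
t: 2.75
ee_pos: [0.4068, -0.2759, 0.2352]
orientation: [180.0, -0.0, 40.4]
contact_force: [0.6, -0.8, 0.2]
gripper_width: 0.0854
gripper_force: 0.0
```

Request:
{"api": "move_arm", "payload": {
  "increments": [
    {"x": 0.041, "y": -0.015, "z": -0.003, "wx": 0, "wy": 0, "wz": -0.39, "claw": 1},
    {"x": 0.042, "y": -0.013, "z": -0.003, "wx": 0, "wy": 0, "wz": -0.39, "claw": 1},
    {"x": 0.026, "y": -0.031, "z": 0, "wx": 0, "wy": 0, "wz": -0.63, "claw": 1},
    {"x": 0.028, "y": -0.029, "z": 0, "wx": 0, "wy": 0, "wz": -0.62, "claw": 1},
    {"x": 0.03, "y": -0.027, "z": 0, "wx": 0, "wy": 0, "wz": -0.63, "claw": 1},
    {"x": 0.031, "y": -0.025, "z": 0, "wx": 0, "wy": 0, "wz": -0.62, "claw": 1},
    {"x": 0.033, "y": -0.023, "z": 0, "wx": 0, "wy": 0, "wz": -0.63, "claw": 1},
    {"x": 0.034, "y": -0.021, "z": 0, "wx": 0, "wy": 0, "wz": -0.62, "claw": 1}
  ]
}}

```text
t: 3.55
ee_pos: [0.4285, 0.0402, 0.241]
orientation: [180.0, -0.0, 67.7]
contact_force: [0.8, -0.7, 0.2]
gripper_width: 0.0852
gripper_force: 0.0
```

Request:
{"api": "move_arm", "payload": {
  "increments": [
    {"x": 0.036, "y": -0.019, "z": 0, "wx": 0, "wy": 0, "wz": -0.63, "claw": 1},
    {"x": 0.037, "y": -0.016, "z": 0, "wx": 0, "wy": 0, "wz": -0.62, "claw": 1},
    {"x": 0.038, "y": -0.014, "z": 0, "wx": 0, "wy": 0, "wz": -0.63, "claw": 1},
    {"x": 0.038, "y": -0.011, "z": 0, "wx": 0, "wy": 0, "wz": -0.62, "claw": 1},
    {"x": 0.039, "y": -0.009, "z": 0, "wx": 0, "wy": 0, "wz": -0.63, "claw": 1},
    {"x": 0.04, "y": -0.006, "z": 0, "wx": 0, "wy": 0, "wz": -0.62, "claw": 1},
    {"x": 0.04, "y": -0.004, "z": 0, "wx": 0, "wy": 0, "wz": -0.63, "claw": 1},
    {"x": 0.04, "y": -0.001, "z": 0, "wx": 0, "wy": 0, "wz": -0.62, "claw": 1}
  ]
}}

```text
t: 4.35
ee_pos: [0.3993, 0.3607, 0.2408]
orientation: [180.0, -0.0, 97.7]
contact_force: [0.9, -0.0, 0.1]
gripper_width: 0.0856
gripper_force: 0.0
```

```bash
python3 - <<'E'
from h import *
im=get_image("wrist"); st(); A=pts(im); cv2.imwrite("pics/w2.png",im["pixels"])
A=A[(abs(A[:,0]-.4)<.16)&(abs(A[:,1]-.4)<.12)]
for a,b in((.058,.072),(.015,.026),(.002,.008)):
    h=A[(A[:,2]>a)&(A[:,2]<b)]; print(a,len(h),np.median(h[:,2]),cv2.minAreaRect(h[:,:2].astype(np.float32)))
E
```

```text
t 4.4
ee_pos [0.397  0.3676 0.2412]
orientation [179.9964  -0.3186  98.2234]
contact_force [-0.5736  5.6713  1.5469]
gripper_width 0.0855
gripper_force 0.0
0.058 2471 0.06447002762506082 ((0.3978494107723236, 0.39865589141845703), (0.02807735651731491, 0.0990561917424202), 7.47226619720459)
0.015 13360 0.019688906984940142 ((0.3979434072971344, 0.3984607458114624), (0.20036204159259796, 0.11014489084482193), 7.230497360229492)
0.002 12763 0.0037440959403985574 ((0.3971977233886719, 0.4010336399078369), (0.31594333052635193, 0.23919899761676788), 0.451567679643631)
```

View pics/w2.png

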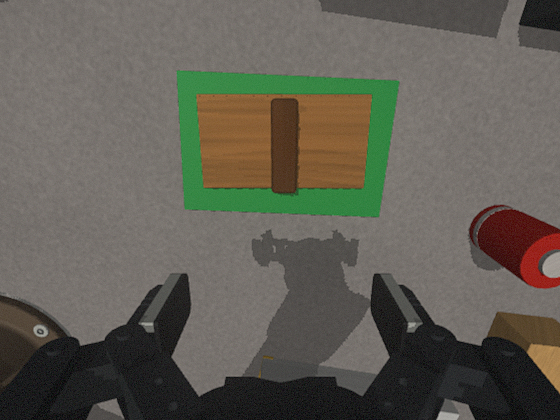

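The wrist view shows the pad lying centred on the green mat, with its handle at (285,145). Its size and height match (28×99 mm, top at 64 mm), so I go over it.

Request:
{"api": "move_arm", "payload": {
  "increments": [
    {"x": 0.01, "y": 0.001, "z": 0.02, "wx": 0, "wy": 0, "wz": 0, "claw": 1},
    {"x": 0.01, "y": 0.001, "z": 0.025, "wx": 0, "wy": 0, "wz": 0, "claw": 1},
    {"x": 0.01, "y": 0.001, "z": 0.025, "wx": 0, "wy": 0, "wz": 0, "claw": 1},
    {"x": 0.009, "y": 0, "z": 0.025, "wx": 0, "wy": 0, "wz": 0, "claw": 1},
    {"x": 0, "y": 0, "z": 0.015, "wx": 0, "wy": 0, "wz": 0, "claw": 1},
    {"x": 0, "y": 0, "z": 0.01, "wx": 0, "wy": 0, "wz": 0, "claw": 1},
    {"x": 0, "y": 0, "z": 0, "wx": 0, "wy": 0, "wz": 0, "claw": 1},
    {"x": 0, "y": 0, "z": 0, "wx": 0, "wy": 0, "wz": 0, "claw": 1}
  ]
}}

```text
t: 5.2
ee_pos: [0.3979, 0.3981, 0.1215]
orientation: [180.0, -0.0, 97.5]
contact_force: [-0.9, 0.5, 0.3]
gripper_width: 0.0856
gripper_force: 0.0
```

Request:
{"api": "move_arm", "payload": {
  "increments": [
    {"x": 0.001, "y": 0, "z": 0.02, "wx": 0, "wy": 0, "wz": 0, "claw": 1},
    {"x": 0, "y": 0, "z": 0.02, "wx": 0, "wy": 0, "wz": 0, "claw": 1},
    {"x": 0, "y": 0, "z": 0.02, "wx": 0, "wy": 0, "wz": 0, "claw": 1},
    {"x": 0, "y": 0, "z": 0.015, "wx": 0, "wy": 0, "wz": 0, "claw": 1},
    {"x": 0, "y": 0, "z": 0.008, "wx": 0, "wy": 0, "wz": 0, "claw": 1},
    {"x": 0, "y": 0, "z": 0.0035, "wx": 0, "wy": 0, "wz": 0, "claw": 1},
    {"x": 0, "y": 0, "z": 0, "wx": 0, "wy": 0, "wz": 0, "claw": 1},
    {"x": 0, "y": 0, "z": 0, "wx": 0, "wy": 0, "wz": 0, "claw": -1}
  ]
}}

```text
t: 6.0
ee_pos: [0.3975, 0.3997, 0.0349]
orientation: [180.0, -0.0, 97.5]
contact_force: [-0.4, 0.4, 0.6]
gripper_width: 0.0732
gripper_force: 0.0
```

Request:
{"api": "move_arm", "payload": {
  "increments": [
    {"x": 0, "y": 0, "z": 0, "wx": 0, "wy": 0, "wz": 0, "claw": -1},
    {"x": 0, "y": 0, "z": 0, "wx": 0, "wy": 0, "wz": 0, "claw": -1},
    {"x": 0, "y": 0, "z": 0, "wx": 0, "wy": 0, "wz": 0, "claw": -1},
    {"x": 0, "y": 0, "z": 0, "wx": 0, "wy": 0, "wz": 0, "claw": -1},
    {"x": 0, "y": 0, "z": 0, "wx": 0, "wy": 0, "wz": 0, "claw": -1},
    {"x": 0, "y": 0, "z": 0, "wx": 0, "wy": 0, "wz": 0, "claw": -1},
    {"x": 0, "y": 0, "z": 0, "wx": 0, "wy": 0, "wz": 0, "claw": -1},
    {"x": 0, "y": 0, "z": 0, "wx": 0, "wy": 0, "wz": 0, "claw": -1}
  ]
}}

```text
t: 6.8
ee_pos: [0.3976, 0.3994, 0.0349]
orientation: [179.9, -0.0, 97.5]
contact_force: [-0.2, -0.7, 5.3]
gripper_width: 0.026
gripper_force: 59.6
```

```bash
sed -i 's/r={k:v for k,v in r.items() if v}; r\["claw"\]/r["wx"]=r["wy"]=0; r["claw"]/; s/dict(claw=claw)/dict(x=0,y=0,z=0,wx=0,wy=0,wz=0,claw=claw)/; s/,4),y=round(s\*d\[0\]-c\*d\[1\],4)/,3),y=round(s*d[0]-c*d[1],3)/' plan.py
python3 - <<'E'
from plan import *
plan((.3976,.3994,.17,97.5),[(.40,.38,.17,95,1),(.5394-.01,-.18,.17,3,20),(.5394,-.2286,.17,-3.54,3)],claw=-1)
E
```

```text
[{"x": -0.02, "y": -0.0, "z": -0.0, "wz": 0.42, "wx": 0, "wy": 0, "claw": -1}, {"x": -0.028, "y": 0.004, "z": -0.0, "wz": 0.77, "wx": 0, "wy": 0, "claw": -1}, {"x": -0.028, "y": 0.006, "z": -0.0, "wz": 0.76, "wx": 0, "wy": 0, "claw": -1}, {"x": -0.028, "y": 0.009, "z": -0.0, "wz": 0.77, "wx": 0, "wy": 0, "claw": -1}, {"x": -0.027, "y": 0.011, "z": -0.0, "wz": 0.77, "wx": 0, "wy": 0, "claw": -1}, {"x": -0.025, "y": 0.012, "z": -0.0, "wz": 0.76, "wx": 0, "wy": 0, "claw": -1}, {"x": -0.025, "y": 0.015, "z": -0.0, "wz": 0.77, "wx": 0, "wy": 0, "claw": -1}, {"x": -0.023, "y": 0.017, "z": -0.0, "wz": 0.77, "wx": 0, "wy": 0, "claw": -1}]
[{"x": -0.022, "y": 0.018, "z": -0.0, "wz": 0.76, "wx": 0, "wy": 0, "claw": -1}, {"x": -0.02, "y": 0.021, "z": -0.0, "wz": 0.77, "wx": 0, "wy": 0, "claw": -1}, {"x": -0.019, "y": 0.021, "z": -0.0, "wz": 0.76, "wx": 0, "wy": 0, "claw": -1}, {"x": -0.017, "y": 0.024, "z": -0.0, "wz": 0.77, "wx": 0, "wy": 0, "claw": -1}, {"x": -0.015, "y": 0.024, "z": -0.0, "wz": 0.77, "wx": 0, "wy": 0, "claw": -1}, {"x": -0.013, "y": 0.026, "z": -0.0, "wz": 0.76, "wx": 0, "wy": 0, "claw": -1}, {"x": -0.011, "y": 0.026, "z": -0.0, "wz": 0.77, "wx": 0, "wy": 0, "claw": -1}, {"x": -0.008, "y": 0.028, "z": -0.0, "wz": 0.77, "wx": 0, "wy": 0, "claw": -1}]
[{"x": -0.007, "y": 0.028, "z": -0.0, "wz": 0.76, "wx": 0, "wy": 0, "claw": -1}, {"x": -0.004, "y": 0.028, "z": -0.0, "wz": 0.77, "wx": 0, "wy": 0, "claw": -1}, {"x": -0.002, "y": 0.029, "z": -0.0, "wz": 0.77, "wx": 0, "wy": 0, "claw": -1}, {"x": 0.0, "y": 0.029, "z": -0.0, "wz": 0.76, "wx": 0, "wy": 0, "claw": -1}, {"x": 0.003, "y": 0.028, "z": -0.0, "wz": 0.77, "wx": 0, "wy": 0, "claw": -1}, {"x": 0.002, "y": 0.016, "z": -0.0, "wz": 0.36, "wx": 0, "wy": 0, "claw": -1}, {"x": 0.004, "y": 0.017, "z": -0.0, "wz": 0.37, "wx": 0, "wy": 0, "claw": -1}, {"x": 0.003, "y": 0.016, "z": -0.0, "wz": 0.36, "wx": 0, "wy": 0, "claw": -1}]
end [ 0.5391 -0.2288  0.17   -3.54  ]
```

Request:
{"api": "move_arm", "payload": {
  "increments": [
    {"x": 0, "y": 0, "z": -0.005, "wx": 0, "wy": 0, "wz": 0, "claw": -1},
    {"x": 0, "y": 0, "z": -0.015, "wx": 0, "wy": 0, "wz": 0, "claw": -1},
    {"x": 0, "y": 0, "z": -0.025, "wx": 0, "wy": 0, "wz": 0, "claw": -1},
    {"x": 0, "y": 0, "z": -0.025, "wx": 0, "wy": 0, "wz": 0, "claw": -1},
    {"x": 0, "y": 0, "z": -0.025, "wx": 0, "wy": 0, "wz": 0, "claw": -1},
    {"x": 0, "y": 0, "z": -0.025, "wx": 0, "wy": 0, "wz": 0, "claw": -1},
    {"x": 0, "y": 0, "z": -0.015, "wx": 0, "wy": 0, "wz": 0, "claw": -1},
    {"x": 0, "y": 0, "z": 0, "wx": 0, "wy": 0, "wz": 0, "claw": -1}
  ]
}}

```text
t: 7.6
ee_pos: [0.3978, 0.4003, 0.1716]
orientation: [179.8, -0.1, 97.5]
contact_force: [-0.0, -0.7, -2.5]
gripper_width: 0.0263
gripper_force: 59.7
```

Request:
{"api": "move_arm", "payload": {
  "increments": [
    {"x": -0.02, "y": 0, "z": 0, "wz": 0.42, "wx": 0, "wy": 0, "claw": -1},
    {"x": -0.028, "y": 0.004, "z": 0, "wz": 0.77, "wx": 0, "wy": 0, "claw": -1},
    {"x": -0.028, "y": 0.006, "z": 0, "wz": 0.76, "wx": 0, "wy": 0, "claw": -1},
    {"x": -0.028, "y": 0.009, "z": 0, "wz": 0.77, "wx": 0, "wy": 0, "claw": -1},
    {"x": -0.027, "y": 0.011, "z": 0, "wz": 0.77, "wx": 0, "wy": 0, "claw": -1},
    {"x": -0.025, "y": 0.012, "z": 0, "wz": 0.76, "wx": 0, "wy": 0, "claw": -1},
    {"x": -0.025, "y": 0.015, "z": 0, "wz": 0.77, "wx": 0, "wy": 0, "claw": -1},
    {"x": -0.023, "y": 0.017, "z": 0, "wz": 0.77, "wx": 0, "wy": 0, "claw": -1}
  ]
}}

```text
t: 8.4
ee_pos: [0.4449, 0.1819, 0.1681]
orientation: [-179.9, 0.1, 62.6]
contact_force: [0.3, 0.2, -2.6]
gripper_width: 0.0263
gripper_force: 59.7
```

Request:
{"api": "move_arm", "payload": {
  "increments": [
    {"x": -0.022, "y": 0.018, "z": 0, "wz": 0.76, "wx": 0, "wy": 0, "claw": -1},
    {"x": -0.02, "y": 0.021, "z": 0, "wz": 0.77, "wx": 0, "wy": 0, "claw": -1},
    {"x": -0.019, "y": 0.021, "z": 0, "wz": 0.76, "wx": 0, "wy": 0, "claw": -1},
    {"x": -0.017, "y": 0.024, "z": 0, "wz": 0.77, "wx": 0, "wy": 0, "claw": -1},
    {"x": -0.015, "y": 0.024, "z": 0, "wz": 0.77, "wx": 0, "wy": 0, "claw": -1},
    {"x": -0.013, "y": 0.026, "z": 0, "wz": 0.76, "wx": 0, "wy": 0, "claw": -1},
    {"x": -0.011, "y": 0.026, "z": 0, "wz": 0.77, "wx": 0, "wy": 0, "claw": -1},
    {"x": -0.008, "y": 0.028, "z": 0, "wz": 0.77, "wx": 0, "wy": 0, "claw": -1}
  ]
}}

```text
t: 9.2
ee_pos: [0.4967, -0.0414, 0.168]
orientation: [-180.0, 0.1, 25.8]
contact_force: [0.2, 0.5, -3.0]
gripper_width: 0.0262
gripper_force: 59.7
```

Request:
{"api": "move_arm", "payload": {
  "increments": [
    {"x": -0.007, "y": 0.028, "z": 0, "wz": 0.76, "wx": 0, "wy": 0, "claw": -1},
    {"x": -0.004, "y": 0.028, "z": 0, "wz": 0.77, "wx": 0, "wy": 0, "claw": -1},
    {"x": -0.002, "y": 0.029, "z": 0, "wz": 0.77, "wx": 0, "wy": 0, "claw": -1},
    {"x": 0, "y": 0.029, "z": 0, "wz": 0.76, "wx": 0, "wy": 0, "claw": -1},
    {"x": 0.003, "y": 0.028, "z": 0, "wz": 0.77, "wx": 0, "wy": 0, "claw": -1},
    {"x": 0.002, "y": 0.016, "z": 0, "wz": 0.36, "wx": 0, "wy": 0, "claw": -1},
    {"x": 0.004, "y": 0.017, "z": 0, "wz": 0.37, "wx": 0, "wy": 0, "claw": -1},
    {"x": 0.003, "y": 0.016, "z": 0, "wz": 0.36, "wx": 0, "wy": 0, "claw": -1}
  ]
}}

```text
t: 10.0
ee_pos: [0.5395, -0.2294, 0.169]
orientation: [-180.0, 0.0, -3.6]
contact_force: [0.7, 0.4, -3.0]
gripper_width: 0.0266
gripper_force: 59.7
```

```bash
python3 - <<'E'
from fit import *
im0=get_image("side"); im1=get_image("scene"); 
for _ in range(6): get_image("wrist")
s=st()
A=pts(get_image("side")); fitf(pts(im0),(.5435,-.1627)); 
B=np.vstack([A,pts(im1)])
p=B[(abs(B[:,0]-.539)<.09)&(abs(B[:,1]+.229)<.13)&(B[:,2]>.145)&(B[:,2]<.166)]
c=np.linalg.lstsq(np.c_[p[:,:2]-[.539,-.229],np.ones(len(p))],p[:,2],rcond=None)[0]; print("pad board top plane",len(p),np.median(p[:,2]),c)
print(cv2.minAreaRect(p[:,:2].astype(np.float32)))
cv2.imwrite("pics/b2.png",np.hstack([im0["pixels"][130:330,200:500],im1["pixels"][130:330,180:480]]))
E
```

```text
t 10.4
ee_pos [ 0.5393 -0.2278  0.1693]
orientation [-1.799754e+02 -1.000000e-04 -3.398700e+00]
contact_force [-0.2218 -0.9551 -3.2565]
gripper_width 0.0264
gripper_force 59.7123
filter [ 0.5421 -0.162 ] len 0.1723 yaw -3.21 zc 0.0435 in 1275 0.82 top 0.0901
pad board top plane 1934 0.15417898677334543 [ 0.00086391 -0.00576277  0.15428636]
((0.5391739010810852, -0.22921346127986908), (0.21324670314788818, 0.11913900822401047), 85.39612579345703)
```

View pics/b2.png

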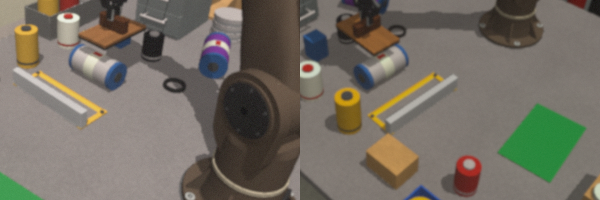

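The side picture shows the level pad held above and behind the canister (left half at (95,65)), with the sole about 31 mm below the TCP. The unloaded force reads about -3.1 N in z. I lower it now.

Request:
{"api": "move_arm", "payload": {
  "increments": [
    {"x": 0, "y": 0, "z": 0.008, "wx": 0, "wy": 0, "wz": 0, "claw": -1},
    {"x": 0, "y": 0, "z": 0.012, "wx": 0, "wy": 0, "wz": 0, "claw": -1},
    {"x": 0, "y": 0, "z": 0.01, "wx": 0, "wy": 0, "wz": 0, "claw": -1},
    {"x": 0, "y": 0, "z": 0.007, "wx": 0, "wy": 0, "wz": 0, "claw": -1},
    {"x": 0, "y": 0, "z": 0.005, "wx": 0, "wy": 0, "wz": 0, "claw": -1},
    {"x": 0, "y": 0, "z": 0.002, "wx": 0, "wy": 0, "wz": 0, "claw": -1},
    {"x": 0, "y": 0, "z": 0, "wx": 0, "wy": 0, "wz": 0, "claw": -1},
    {"x": 0, "y": 0, "z": 0, "wx": 0, "wy": 0, "wz": 0, "claw": -1}
  ]
}}

```text
t: 11.25
ee_pos: [0.5394, -0.229, 0.1255]
orientation: [180.0, -0.0, -3.5]
contact_force: [0.1, -0.0, -3.4]
gripper_width: 0.0263
gripper_force: 59.7
```

Request:
{"api": "move_arm", "payload": {
  "increments": [
    {"x": 0, "y": 0, "z": 0.0005, "wx": 0, "wy": 0, "wz": 0, "claw": -1},
    {"x": 0, "y": 0, "z": 0.0005, "wx": 0, "wy": 0, "wz": 0, "claw": -1},
    {"x": 0, "y": 0, "z": 0.0005, "wx": 0, "wy": 0, "wz": 0, "claw": -1},
    {"x": 0, "y": 0, "z": 0.0005, "wx": 0, "wy": 0, "wz": 0, "claw": -1},
    {"x": 0, "y": 0, "z": 0, "wx": 0, "wy": 0, "wz": 0, "claw": -1},
    {"x": 0, "y": 0, "z": 0, "wx": 0, "wy": 0, "wz": 0, "claw": -1},
    {"x": 0, "y": 0, "z": 0, "wx": 0, "wy": 0, "wz": 0, "claw": -1},
    {"x": 0, "y": 0, "z": 0, "wx": 0, "wy": 0, "wz": 0, "claw": -1}
  ]
}}

```text
t: 12.05
ee_pos: [0.5392, -0.2289, 0.1232]
orientation: [180.0, 0.0, -3.5]
contact_force: [0.1, -0.7, -4.2]
gripper_width: 0.0261
gripper_force: 59.7
```

Request:
{"api": "move_arm", "payload": {
  "increments": [
    {"x": 0, "y": 0, "z": 0.0004, "wx": 0, "wy": 0, "wz": 0, "claw": -1},
    {"x": 0, "y": 0, "z": 0.0004, "wx": 0, "wy": 0, "wz": 0, "claw": -1},
    {"x": 0, "y": 0, "z": 0.0004, "wx": 0, "wy": 0, "wz": 0, "claw": -1},
    {"x": 0, "y": 0, "z": 0.0003, "wx": 0, "wy": 0, "wz": 0, "claw": -1},
    {"x": 0, "y": 0, "z": 0, "wx": 0, "wy": 0, "wz": 0, "claw": -1},
    {"x": 0, "y": 0, "z": 0, "wx": 0, "wy": 0, "wz": 0, "claw": -1},
    {"x": 0, "y": 0, "z": 0, "wx": 0, "wy": 0, "wz": 0, "claw": -1},
    {"x": 0, "y": 0, "z": 0, "wx": 0, "wy": 0, "wz": 0, "claw": -1}
  ]
}}

```text
t: 12.85
ee_pos: [0.5392, -0.2289, 0.1217]
orientation: [180.0, -0.0, -3.5]
contact_force: [0.6, 0.8, -3.3]
gripper_width: 0.0263
gripper_force: 59.7
```

Request:
{"api": "move_arm", "payload": {
  "increments": [
    {"x": 0, "y": 0, "z": 0.0003, "wx": 0, "wy": 0, "wz": 0, "claw": -1},
    {"x": 0, "y": 0, "z": 0.0003, "wx": 0, "wy": 0, "wz": 0, "claw": -1},
    {"x": 0, "y": 0, "z": 0.0003, "wx": 0, "wy": 0, "wz": 0, "claw": -1},
    {"x": 0, "y": 0, "z": 0.0001, "wx": 0, "wy": 0, "wz": 0, "claw": -1},
    {"x": 0, "y": 0, "z": 0, "wx": 0, "wy": 0, "wz": 0, "claw": -1},
    {"x": 0, "y": 0, "z": 0, "wx": 0, "wy": 0, "wz": 0, "claw": -1},
    {"x": 0, "y": 0, "z": 0, "wx": 0, "wy": 0, "wz": 0, "claw": -1},
    {"x": 0, "y": 0, "z": 0, "wx": 0, "wy": 0, "wz": 0, "claw": -1}
  ]
}}

```text
t: 13.65
ee_pos: [0.5392, -0.2289, 0.1207]
orientation: [180.0, -0.0, -3.5]
contact_force: [1.0, 0.0, -3.2]
gripper_width: 0.0259
gripper_force: 59.7
```

Request:
{"api": "move_arm", "payload": {
  "increments": [
    {"x": 0, "y": 0, "z": 0.0003, "wx": 0, "wy": 0, "wz": 0, "claw": -1},
    {"x": 0, "y": 0, "z": 0.0003, "wx": 0, "wy": 0, "wz": 0, "claw": -1},
    {"x": 0, "y": 0, "z": 0.0003, "wx": 0, "wy": 0, "wz": 0, "claw": -1},
    {"x": 0, "y": 0, "z": 0, "wx": 0, "wy": 0, "wz": 0, "claw": -1},
    {"x": 0, "y": 0, "z": 0, "wx": 0, "wy": 0, "wz": 0, "claw": -1},
    {"x": 0, "y": 0, "z": 0, "wx": 0, "wy": 0, "wz": 0, "claw": -1},
    {"x": 0, "y": 0, "z": 0, "wx": 0, "wy": 0, "wz": 0, "claw": -1},
    {"x": 0, "y": 0, "z": 0, "wx": 0, "wy": 0, "wz": 0, "claw": -1}
  ]
}}

```text
t: 14.45
ee_pos: [0.5392, -0.2289, 0.1198]
orientation: [180.0, -0.0, -3.5]
contact_force: [-0.8, -0.1, -3.4]
gripper_width: 0.0262
gripper_force: 59.7
```

Request:
{"api": "move_arm", "payload": {
  "increments": [
    {"x": 0, "y": 0, "z": 0.0003, "wx": 0, "wy": 0, "wz": 0, "claw": -1},
    {"x": 0, "y": 0, "z": 0.0003, "wx": 0, "wy": 0, "wz": 0, "claw": -1},
    {"x": 0, "y": 0, "z": 0.0003, "wx": 0, "wy": 0, "wz": 0, "claw": -1},
    {"x": 0, "y": 0, "z": 0, "wx": 0, "wy": 0, "wz": 0, "claw": -1},
    {"x": 0, "y": 0, "z": 0, "wx": 0, "wy": 0, "wz": 0, "claw": -1},
    {"x": 0, "y": 0, "z": 0, "wx": 0, "wy": 0, "wz": 0, "claw": -1},
    {"x": 0, "y": 0, "z": 0, "wx": 0, "wy": 0, "wz": 0, "claw": -1},
    {"x": 0, "y": 0, "z": 0, "wx": 0, "wy": 0, "wz": 0, "claw": -1}
  ]
}}

```text
t: 15.25
ee_pos: [0.5392, -0.2288, 0.1189]
orientation: [180.0, 0.0, -3.5]
contact_force: [-0.2, 0.3, -3.3]
gripper_width: 0.0263
gripper_force: 59.7
```

Request:
{"api": "move_arm", "payload": {
  "increments": [
    {"x": 0, "y": 0, "z": 0.0003, "wx": 0, "wy": 0, "wz": 0, "claw": -1},
    {"x": 0, "y": 0, "z": 0.0003, "wx": 0, "wy": 0, "wz": 0, "claw": -1},
    {"x": 0, "y": 0, "z": 0.0002, "wx": 0, "wy": 0, "wz": 0, "claw": -1},
    {"x": 0, "y": 0, "z": 0, "wx": 0, "wy": 0, "wz": 0, "claw": -1},
    {"x": 0, "y": 0, "z": 0, "wx": 0, "wy": 0, "wz": 0, "claw": -1},
    {"x": 0, "y": 0, "z": 0, "wx": 0, "wy": 0, "wz": 0, "claw": -1},
    {"x": 0, "y": 0, "z": 0, "wx": 0, "wy": 0, "wz": 0, "claw": -1},
    {"x": 0, "y": 0, "z": 0, "wx": 0, "wy": 0, "wz": 0, "claw": -1}
  ]
}}

```text
t: 16.05
ee_pos: [0.5392, -0.2289, 0.1183]
orientation: [180.0, -0.0, -3.5]
contact_force: [-2.4, 0.8, 3.5]
gripper_width: 0.0261
gripper_force: 60.5
```

Contact made: about 7 N. I start rolling forward (tool -y) in short strokes and correct the height from the force reading.

Request:
{"api": "move_arm", "payload": {
  "increments": [
    {"x": 0, "y": -0.001, "z": 0.0001, "wx": 0, "wy": 0, "wz": 0, "claw": -1},
    {"x": 0, "y": -0.003, "z": 0, "wx": 0, "wy": 0, "wz": 0, "claw": -1},
    {"x": 0, "y": -0.004, "z": 0, "wx": 0, "wy": 0, "wz": 0, "claw": -1},
    {"x": 0, "y": -0.004, "z": 0, "wx": 0, "wy": 0, "wz": 0, "claw": -1},
    {"x": 0, "y": -0.004, "z": 0, "wx": 0, "wy": 0, "wz": 0, "claw": -1},
    {"x": 0, "y": -0.003, "z": 0, "wx": 0, "wy": 0, "wz": 0, "claw": -1},
    {"x": 0, "y": -0.001, "z": 0, "wx": 0, "wy": 0, "wz": 0, "claw": -1},
    {"x": 0, "y": 0, "z": 0, "wx": 0, "wy": 0, "wz": 0, "claw": -1}
  ]
}}

```text
t: 16.85
ee_pos: [0.5405, -0.2086, 0.1186]
orientation: [180.0, -0.0, -3.5]
contact_force: [-3.8, 0.7, 8.6]
gripper_width: 0.0263
gripper_force: 61.1
```

Request:
{"api": "move_arm", "payload": {
  "increments": [
    {"x": 0, "y": -0.002, "z": -0.0001, "wx": 0, "wy": 0, "wz": 0, "claw": -1},
    {"x": 0, "y": -0.004, "z": 0, "wx": 0, "wy": 0, "wz": 0, "claw": -1},
    {"x": 0, "y": -0.004, "z": -0.0001, "wx": 0, "wy": 0, "wz": 0, "claw": -1},
    {"x": 0, "y": -0.004, "z": 0, "wx": 0, "wy": 0, "wz": 0, "claw": -1},
    {"x": 0, "y": -0.004, "z": -0.0001, "wx": 0, "wy": 0, "wz": 0, "claw": -1},
    {"x": 0, "y": -0.003, "z": -0.0001, "wx": 0, "wy": 0, "wz": 0, "claw": -1},
    {"x": 0, "y": -0.002, "z": 0, "wx": 0, "wy": 0, "wz": 0, "claw": -1},
    {"x": 0, "y": -0.001, "z": 0, "wx": 0, "wy": 0, "wz": 0, "claw": -1}
  ]
}}

```text
t: 17.65
ee_pos: [0.5419, -0.1847, 0.1192]
orientation: [180.0, -0.0, -3.5]
contact_force: [-5.5, -0.5, 11.9]
gripper_width: 0.0261
gripper_force: 61.4
```

```bash
cat > chk.py <<'E'
from fit import *
import sys
ims=[get_image("side"),get_image("scene")]; A=np.vstack([pts(i) for i in ims])
y=float(sys.argv[1]); s=read_state(); print(np.round(s["contact_force"],1),np.round(s["torque"],2))
fitf(A,(.5435,y),win=.06,zmax=.084)
for i in ims: fitf(pts(i),(.5435,y),win=.06,zmax=.084)
E
python3 chk.py -.142
```

```text
[-4.2  0.2 11.3] [0.6  1.04 0.06]
filter [ 0.545  -0.1404] len 0.1744 yaw -3.35 zc 0.043 in 1194 0.69 top 0.0838
filter [ 0.5436 -0.1398] len 0.1723 yaw -3.17 zc 0.0431 in 718 0.72 top 0.0838
filter [ 0.5457 -0.1415] len 0.1741 yaw -3.39 zc 0.0431 in 480 0.66 top 0.0837
```

Request:
{"api": "move_arm", "payload": {
  "increments": [
    {"x": -0.0002, "y": -0.001, "z": -0.0003, "wx": 0, "wy": 0, "wz": 0, "claw": -1},
    {"x": -0.0001, "y": -0.004, "z": -0.0001, "wx": 0, "wy": 0, "wz": 0, "claw": -1},
    {"x": 0, "y": -0.004, "z": -0.0001, "wx": 0, "wy": 0, "wz": 0, "claw": -1},
    {"x": 0, "y": -0.004, "z": -0.0001, "wx": 0, "wy": 0, "wz": 0, "claw": -1},
    {"x": 0, "y": -0.004, "z": -0.0001, "wx": 0, "wy": 0, "wz": 0, "claw": -1},
    {"x": 0, "y": -0.004, "z": -0.0001, "wx": 0, "wy": 0, "wz": 0, "claw": -1},
    {"x": 0, "y": -0.002, "z": 0, "wx": 0, "wy": 0, "wz": 0, "claw": -1},
    {"x": 0, "y": -0.001, "z": 0, "wx": 0, "wy": 0, "wz": 0, "claw": -1}
  ]
}}

```text
t: 18.55
ee_pos: [0.5433, -0.1607, 0.1199]
orientation: [180.0, -0.0, -3.5]
contact_force: [-3.3, -0.1, 10.8]
gripper_width: 0.026
gripper_force: 61.2
```

Request:
{"api": "move_arm", "payload": {
  "increments": [
    {"x": -0.0002, "y": -0.001, "z": -0.0003, "wx": 0, "wy": 0, "wz": 0, "claw": -1},
    {"x": -0.0001, "y": -0.004, "z": -0.0001, "wx": 0, "wy": 0, "wz": 0, "claw": -1},
    {"x": 0, "y": -0.004, "z": -0.0001, "wx": 0, "wy": 0, "wz": 0, "claw": -1},
    {"x": 0, "y": -0.004, "z": -0.0001, "wx": 0, "wy": 0, "wz": 0, "claw": -1},
    {"x": 0, "y": -0.004, "z": -0.0001, "wx": 0, "wy": 0, "wz": 0, "claw": -1},
    {"x": 0, "y": -0.004, "z": -0.0001, "wx": 0, "wy": 0, "wz": 0, "claw": -1},
    {"x": 0, "y": -0.002, "z": 0, "wx": 0, "wy": 0, "wz": 0, "claw": -1},
    {"x": 0, "y": -0.001, "z": 0, "wx": 0, "wy": 0, "wz": 0, "claw": -1}
  ]
}}

```text
t: 19.35
ee_pos: [0.5447, -0.1366, 0.1205]
orientation: [180.0, -0.1, -3.5]
contact_force: [-2.1, -0.1, 6.5]
gripper_width: 0.0264
gripper_force: 60.8
```

Request:
{"api": "move_arm", "payload": {
  "increments": [
    {"x": 0, "y": -0.002, "z": 0, "wx": 0, "wy": 0, "wz": 0, "claw": -1},
    {"x": 0, "y": -0.004, "z": -0.0001, "wx": 0, "wy": 0, "wz": 0, "claw": -1},
    {"x": 0, "y": -0.004, "z": 0, "wx": 0, "wy": 0, "wz": 0, "claw": -1},
    {"x": 0, "y": -0.004, "z": -0.0001, "wx": 0, "wy": 0, "wz": 0, "claw": -1},
    {"x": 0, "y": -0.004, "z": 0, "wx": 0, "wy": 0, "wz": 0, "claw": -1},
    {"x": 0, "y": -0.004, "z": -0.0001, "wx": 0, "wy": 0, "wz": 0, "claw": -1},
    {"x": 0, "y": -0.002, "z": 0, "wx": 0, "wy": 0, "wz": 0, "claw": -1},
    {"x": 0, "y": 0, "z": 0, "wx": 0, "wy": 0, "wz": 0, "claw": -1}
  ]
}}

```text
t: 20.15
ee_pos: [0.5461, -0.1124, 0.1207]
orientation: [-180.0, -0.1, -3.5]
contact_force: [-2.7, 0.9, 5.8]
gripper_width: 0.0264
gripper_force: 60.8
```

Request:
{"api": "move_arm", "payload": {
  "increments": [
    {"x": 0, "y": -0.002, "z": 0, "wx": 0, "wy": 0, "wz": 0, "claw": -1},
    {"x": 0, "y": -0.004, "z": 0, "wx": 0, "wy": 0, "wz": 0, "claw": -1},
    {"x": 0, "y": -0.004, "z": -0.0001, "wx": 0, "wy": 0, "wz": 0, "claw": -1},
    {"x": 0, "y": -0.004, "z": 0, "wx": 0, "wy": 0, "wz": 0, "claw": -1},
    {"x": 0, "y": -0.004, "z": 0, "wx": 0, "wy": 0, "wz": 0, "claw": -1},
    {"x": 0, "y": -0.004, "z": 0, "wx": 0, "wy": 0, "wz": 0, "claw": -1},
    {"x": 0, "y": -0.002, "z": 0, "wx": 0, "wy": 0, "wz": 0, "claw": -1},
    {"x": 0, "y": 0, "z": 0, "wx": 0, "wy": 0, "wz": 0, "claw": -1}
  ]
}}

```text
t: 20.95
ee_pos: [0.5475, -0.0884, 0.1208]
orientation: [-180.0, -0.0, -3.4]
contact_force: [-1.9, 1.2, 6.0]
gripper_width: 0.0256
gripper_force: 60.8
```

```bash
python3 chk.py -.095
```

```text
[-2.   0.9  6.5] [ 0.06  0.45 -0.  ]
filter [ 0.5477 -0.0928] len 0.1754 yaw -4.01 zc 0.0426 in 666 0.56 top 0.0837
filter [ 0.5447 -0.0924] len 0.1696 yaw -3.69 zc 0.0429 in 413 0.58 top 0.0836
filter [ 0.5492 -0.0936] len 0.1731 yaw -3.53 zc 0.0426 in 253 0.52 top 0.0837
```

Request:
{"api": "move_arm", "payload": {
  "increments": [
    {"x": 0, "y": -0.002, "z": 0, "wx": 0, "wy": 0, "wz": 0, "claw": -1},
    {"x": 0, "y": -0.004, "z": 0, "wx": 0, "wy": 0, "wz": 0, "claw": -1},
    {"x": 0, "y": -0.004, "z": 0, "wx": 0, "wy": 0, "wz": 0, "claw": -1},
    {"x": 0, "y": -0.004, "z": 0, "wx": 0, "wy": 0, "wz": 0, "claw": -1},
    {"x": 0, "y": -0.004, "z": 0.0001, "wx": 0, "wy": 0, "wz": 0, "claw": -1},
    {"x": 0, "y": -0.004, "z": 0, "wx": 0, "wy": 0, "wz": 0, "claw": -1},
    {"x": 0, "y": -0.002, "z": 0, "wx": 0, "wy": 0, "wz": 0, "claw": -1},
    {"x": 0, "y": 0, "z": 0, "wx": 0, "wy": 0, "wz": 0, "claw": -1}
  ]
}}

```text
t: 21.85
ee_pos: [0.5489, -0.0644, 0.1207]
orientation: [-180.0, -0.0, -3.4]
contact_force: [-1.0, 0.3, 6.4]
gripper_width: 0.0261
gripper_force: 60.8
```

Request:
{"api": "move_arm", "payload": {
  "increments": [
    {"x": 0, "y": -0.002, "z": 0, "wx": 0, "wy": 0, "wz": 0, "claw": -1},
    {"x": 0, "y": -0.003, "z": 0, "wx": 0, "wy": 0, "wz": 0, "claw": -1},
    {"x": 0, "y": -0.003, "z": 0, "wx": 0, "wy": 0, "wz": 0, "claw": -1},
    {"x": 0, "y": -0.003, "z": 0.0001, "wx": 0, "wy": 0, "wz": 0, "claw": -1},
    {"x": 0, "y": -0.003, "z": 0, "wx": 0, "wy": 0, "wz": 0, "claw": -1},
    {"x": 0, "y": -0.002, "z": 0, "wx": 0, "wy": 0, "wz": 0, "claw": -1},
    {"x": 0, "y": 0, "z": 0, "wx": 0, "wy": 0, "wz": 0, "claw": -1},
    {"x": 0, "y": 0, "z": 0, "wx": 0, "wy": 0, "wz": 0, "claw": -1}
  ]
}}

```text
t: 22.65
ee_pos: [0.5498, -0.0487, 0.1205]
orientation: [-180.0, -0.0, -3.5]
contact_force: [-1.9, 0.6, 6.2]
gripper_width: 0.0262
gripper_force: 60.8
```

Request:
{"api": "move_arm", "payload": {
  "increments": [
    {"x": 0, "y": -0.001, "z": 0, "wx": 0, "wy": 0, "wz": 0, "claw": -1},
    {"x": 0, "y": -0.001, "z": 0, "wx": 0, "wy": 0, "wz": 0, "claw": -1},
    {"x": 0, "y": -0.001, "z": 0, "wx": 0, "wy": 0, "wz": 0, "claw": -1},
    {"x": 0, "y": -0.001, "z": 0, "wx": 0, "wy": 0, "wz": 0, "claw": -1},
    {"x": 0, "y": -0.001, "z": 0, "wx": 0, "wy": 0, "wz": 0, "claw": -1},
    {"x": 0, "y": -0.001, "z": 0, "wx": 0, "wy": 0, "wz": 0, "claw": -1},
    {"x": 0, "y": 0, "z": 0, "wx": 0, "wy": 0, "wz": 0, "claw": -1},
    {"x": 0, "y": 0, "z": 0, "wx": 0, "wy": 0, "wz": 0, "claw": -1}
  ]
}}

```text
t: 23.45
ee_pos: [0.5501, -0.0428, 0.1204]
orientation: [-180.0, -0.0, -3.5]
contact_force: [-1.2, -0.5, 4.6]
gripper_width: 0.0258
gripper_force: 60.7
```

Request:
{"api": "move_arm", "payload": {
  "increments": [
    {"x": 0, "y": -0.001, "z": 0.0001, "wx": 0, "wy": 0, "wz": 0, "claw": -1},
    {"x": 0, "y": -0.001, "z": 0, "wx": 0, "wy": 0, "wz": 0, "claw": -1},
    {"x": 0, "y": -0.001, "z": 0, "wx": 0, "wy": 0, "wz": 0, "claw": -1},
    {"x": 0, "y": -0.001, "z": 0, "wx": 0, "wy": 0, "wz": 0, "claw": -1},
    {"x": 0, "y": 0, "z": 0, "wx": 0, "wy": 0, "wz": 0, "claw": -1},
    {"x": 0, "y": 0, "z": 0, "wx": 0, "wy": 0, "wz": 0, "claw": -1},
    {"x": 0, "y": 0, "z": 0, "wx": 0, "wy": 0, "wz": 0, "claw": -1},
    {"x": 0, "y": 0, "z": 0, "wx": 0, "wy": 0, "wz": 0, "claw": -1}
  ]
}}

```text
t: 24.25
ee_pos: [0.5504, -0.0389, 0.1204]
orientation: [-180.0, -0.0, -3.5]
contact_force: [-2.6, -0.5, 5.9]
gripper_width: 0.0259
gripper_force: 60.8
```

Request:
{"api": "move_arm", "payload": {
  "increments": [
    {"x": 0, "y": -0.001, "z": 0, "wx": 0, "wy": 0, "wz": 0, "claw": -1},
    {"x": 0, "y": -0.001, "z": 0, "wx": 0, "wy": 0, "wz": 0, "claw": -1},
    {"x": 0, "y": -0.001, "z": 0, "wx": 0, "wy": 0, "wz": 0, "claw": -1},
    {"x": 0, "y": 0, "z": 0, "wx": 0, "wy": 0, "wz": 0, "claw": -1},
    {"x": 0, "y": 0, "z": 0, "wx": 0, "wy": 0, "wz": 0, "claw": -1},
    {"x": 0, "y": 0, "z": 0, "wx": 0, "wy": 0, "wz": 0, "claw": -1},
    {"x": 0, "y": 0, "z": 0, "wx": 0, "wy": 0, "wz": 0, "claw": -1},
    {"x": 0, "y": 0, "z": 0, "wx": 0, "wy": 0, "wz": 0, "claw": -1}
  ]
}}

```text
t: 25.05
ee_pos: [0.5504, -0.0368, 0.1203]
orientation: [179.9, -0.0, -3.5]
contact_force: [-2.0, -2.3, 6.0]
gripper_width: 0.0264
gripper_force: 60.7
```

Rail contact: Fy has gone to -2.3 N and the pad lags. From here I follow the computed climb, 18% slope at first and easing as X²/504 towards the crest.

Request:
{"api": "move_arm", "payload": {
  "increments": [
    {"x": 0, "y": -0.001, "z": -0.0001, "wx": 0, "wy": 0, "wz": 0, "claw": -1},
    {"x": 0, "y": -0.001, "z": -0.00015, "wx": 0, "wy": 0, "wz": 0, "claw": -1},
    {"x": 0, "y": -0.001, "z": -0.00015, "wx": 0, "wy": 0, "wz": 0, "claw": -1},
    {"x": 0, "y": -0.001, "z": -0.00015, "wx": 0, "wy": 0, "wz": 0, "claw": -1},
    {"x": 0, "y": -0.001, "z": -0.00015, "wx": 0, "wy": 0, "wz": 0, "claw": -1},
    {"x": 0, "y": -0.001, "z": -0.0001, "wx": 0, "wy": 0, "wz": 0, "claw": -1},
    {"x": 0, "y": 0, "z": 0, "wx": 0, "wy": 0, "wz": 0, "claw": -1},
    {"x": 0, "y": 0, "z": 0, "wx": 0, "wy": 0, "wz": 0, "claw": -1}
  ]
}}

```text
t: 25.85
ee_pos: [0.5507, -0.0308, 0.1212]
orientation: [179.9, -0.0, -3.5]
contact_force: [-2.1, -1.9, 6.7]
gripper_width: 0.0262
gripper_force: 60.8
```

Request:
{"api": "move_arm", "payload": {
  "increments": [
    {"x": 0, "y": -0.001, "z": -0.0001, "wx": 0, "wy": 0, "wz": 0, "claw": -1},
    {"x": 0, "y": -0.0015, "z": -0.00018, "wx": 0, "wy": 0, "wz": 0, "claw": -1},
    {"x": 0, "y": -0.0015, "z": -0.00018, "wx": 0, "wy": 0, "wz": 0, "claw": -1},
    {"x": 0, "y": -0.0015, "z": -0.00018, "wx": 0, "wy": 0, "wz": 0, "claw": -1},
    {"x": 0, "y": -0.0015, "z": -0.00018, "wx": 0, "wy": 0, "wz": 0, "claw": -1},
    {"x": 0, "y": -0.001, "z": -0.0001, "wx": 0, "wy": 0, "wz": 0, "claw": -1},
    {"x": 0, "y": 0, "z": 0, "wx": 0, "wy": 0, "wz": 0, "claw": -1},
    {"x": 0, "y": 0, "z": 0, "wx": 0, "wy": 0, "wz": 0, "claw": -1}
  ]
}}

```text
t: 26.65
ee_pos: [0.5512, -0.0226, 0.1221]
orientation: [180.0, -0.0, -3.5]
contact_force: [-2.5, -1.0, 6.3]
gripper_width: 0.0261
gripper_force: 60.8
```

Request:
{"api": "move_arm", "payload": {
  "increments": [
    {"x": 0, "y": -0.001, "z": -0.0001, "wx": 0, "wy": 0, "wz": 0, "claw": -1},
    {"x": 0, "y": -0.0015, "z": -0.00012, "wx": 0, "wy": 0, "wz": 0, "claw": -1},
    {"x": 0, "y": -0.0015, "z": -0.00012, "wx": 0, "wy": 0, "wz": 0, "claw": -1},
    {"x": 0, "y": -0.0015, "z": -0.00012, "wx": 0, "wy": 0, "wz": 0, "claw": -1},
    {"x": 0, "y": -0.0015, "z": -0.00012, "wx": 0, "wy": 0, "wz": 0, "claw": -1},
    {"x": 0, "y": -0.001, "z": -5e-05, "wx": 0, "wy": 0, "wz": 0, "claw": -1},
    {"x": 0, "y": 0, "z": 0, "wx": 0, "wy": 0, "wz": 0, "claw": -1},
    {"x": 0, "y": 0, "z": 0, "wx": 0, "wy": 0, "wz": 0, "claw": -1}
  ]
}}

```text
t: 27.45
ee_pos: [0.5518, -0.0144, 0.1227]
orientation: [180.0, -0.0, -3.5]
contact_force: [-2.2, -1.8, 6.5]
gripper_width: 0.026
gripper_force: 60.9
```

Request:
{"api": "move_arm", "payload": {
  "increments": [
    {"x": 0, "y": -0.001, "z": -5e-05, "wx": 0, "wy": 0, "wz": 0, "claw": -1},
    {"x": 0, "y": -0.0015, "z": -0.0001, "wx": 0, "wy": 0, "wz": 0, "claw": -1},
    {"x": 0, "y": -0.0015, "z": -0.0001, "wx": 0, "wy": 0, "wz": 0, "claw": -1},
    {"x": 0, "y": -0.0015, "z": -0.0001, "wx": 0, "wy": 0, "wz": 0, "claw": -1},
    {"x": 0, "y": -0.0015, "z": -5e-05, "wx": 0, "wy": 0, "wz": 0, "claw": -1},
    {"x": 0, "y": -0.001, "z": 0, "wx": 0, "wy": 0, "wz": 0, "claw": -1},
    {"x": 0, "y": 0, "z": 0, "wx": 0, "wy": 0, "wz": 0, "claw": -1},
    {"x": 0, "y": 0, "z": 0, "wx": 0, "wy": 0, "wz": 0, "claw": -1}
  ]
}}

```text
t: 28.25
ee_pos: [0.5523, -0.0062, 0.1232]
orientation: [180.0, -0.0, -3.5]
contact_force: [-3.2, -0.1, 6.9]
gripper_width: 0.026
gripper_force: 60.9
```

Request:
{"api": "move_arm", "payload": {
  "increments": [
    {"x": 0, "y": -0.001, "z": -5e-05, "wx": 0, "wy": 0, "wz": 0, "claw": -1},
    {"x": 0, "y": -0.002, "z": -5e-05, "wx": 0, "wy": 0, "wz": 0, "claw": -1},
    {"x": 0, "y": -0.002, "z": -5e-05, "wx": 0, "wy": 0, "wz": 0, "claw": -1},
    {"x": 0, "y": -0.002, "z": 0, "wx": 0, "wy": 0, "wz": 0, "claw": -1},
    {"x": 0, "y": -0.002, "z": 0, "wx": 0, "wy": 0, "wz": 0, "claw": -1},
    {"x": 0, "y": -0.001, "z": 0, "wx": 0, "wy": 0, "wz": 0, "claw": -1},
    {"x": 0, "y": 0, "z": 0, "wx": 0, "wy": 0, "wz": 0, "claw": -1},
    {"x": 0, "y": 0, "z": 0, "wx": 0, "wy": 0, "wz": 0, "claw": -1}
  ]
}}

```text
t: 29.05
ee_pos: [0.5529, 0.004, 0.1233]
orientation: [180.0, -0.0, -3.5]
contact_force: [-2.6, 0.2, 6.5]
gripper_width: 0.0257
gripper_force: 60.8
```

```bash
python3 - <<'E'
from fit import *
a=[]
for n in("side","scene"):
    im=get_image(n); a.append(im["pixels"][150:310,200:440])
    fitf(pts(im),(.55,-.045),zmin=.035,zmax=.087,win=.055)
cv2.imwrite("pics/b3.png",cv2.resize(np.hstack(a),(800,267)))
E
```

```text
filter [ 0.5042 -0.0408] len 0.0842 yaw -4.58 zc 0.0386 in 243 0.42 top 0.0857
filter [ 0.6064 -0.0484] len 0.0661 yaw -3.0 zc 0.0401 in 177 0.42 top 0.0857
```

View pics/b3.png

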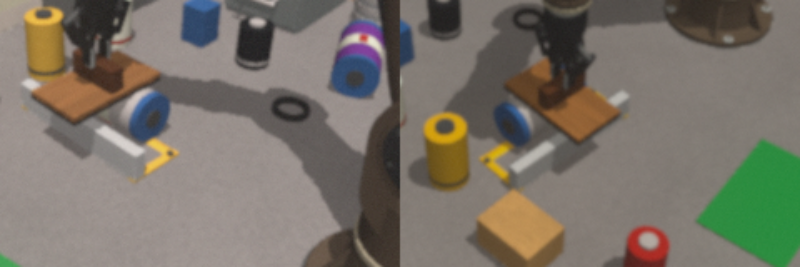

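The pictures show the canister square on the rail under the level pad, at (150,110) in the left half and (515,120) in the right. It is at the crest now; from here the pad follows it down, keeping about 10 N.

Request:
{"api": "move_arm", "payload": {
  "increments": [
    {"x": 0, "y": -0.001, "z": 0, "wx": 0, "wy": 0, "wz": 0, "claw": -1},
    {"x": 0, "y": -0.002, "z": 0, "wx": 0, "wy": 0, "wz": 0, "claw": -1},
    {"x": 0, "y": -0.002, "z": 5e-05, "wx": 0, "wy": 0, "wz": 0, "claw": -1},
    {"x": 0, "y": -0.002, "z": 5e-05, "wx": 0, "wy": 0, "wz": 0, "claw": -1},
    {"x": 0, "y": -0.002, "z": 5e-05, "wx": 0, "wy": 0, "wz": 0, "claw": -1},
    {"x": 0, "y": -0.001, "z": 5e-05, "wx": 0, "wy": 0, "wz": 0, "claw": -1},
    {"x": 0, "y": 0, "z": 0, "wx": 0, "wy": 0, "wz": 0, "claw": -1},
    {"x": 0, "y": 0, "z": 0, "wx": 0, "wy": 0, "wz": 0, "claw": -1}
  ]
}}

```text
t: 29.95
ee_pos: [0.5535, 0.0143, 0.1231]
orientation: [-180.0, -0.0, -3.5]
contact_force: [-1.1, 0.9, 5.3]
gripper_width: 0.026
gripper_force: 60.7
```

Request:
{"api": "move_arm", "payload": {
  "increments": [
    {"x": 0, "y": -0.001, "z": 0.0001, "wx": 0, "wy": 0, "wz": 0, "claw": -1},
    {"x": 0, "y": -0.0015, "z": 5e-05, "wx": 0, "wy": 0, "wz": 0, "claw": -1},
    {"x": 0, "y": -0.0015, "z": 0.0001, "wx": 0, "wy": 0, "wz": 0, "claw": -1},
    {"x": 0, "y": -0.0015, "z": 0.0001, "wx": 0, "wy": 0, "wz": 0, "claw": -1},
    {"x": 0, "y": -0.0015, "z": 0.0001, "wx": 0, "wy": 0, "wz": 0, "claw": -1},
    {"x": 0, "y": -0.001, "z": 5e-05, "wx": 0, "wy": 0, "wz": 0, "claw": -1},
    {"x": 0, "y": 0, "z": 0, "wx": 0, "wy": 0, "wz": 0, "claw": -1},
    {"x": 0, "y": 0, "z": 0, "wx": 0, "wy": 0, "wz": 0, "claw": -1}
  ]
}}

```text
t: 30.75
ee_pos: [0.554, 0.0222, 0.1225]
orientation: [-180.0, -0.0, -3.5]
contact_force: [-2.5, 1.8, 5.0]
gripper_width: 0.0258
gripper_force: 60.7
```

Request:
{"api": "move_arm", "payload": {
  "increments": [
    {"x": 0, "y": -0.001, "z": 0.00015, "wx": 0, "wy": 0, "wz": 0, "claw": -1},
    {"x": 0, "y": -0.0015, "z": 0.00013, "wx": 0, "wy": 0, "wz": 0, "claw": -1},
    {"x": 0, "y": -0.0015, "z": 0.00013, "wx": 0, "wy": 0, "wz": 0, "claw": -1},
    {"x": 0, "y": -0.0015, "z": 0.00013, "wx": 0, "wy": 0, "wz": 0, "claw": -1},
    {"x": 0, "y": -0.0015, "z": 0.00013, "wx": 0, "wy": 0, "wz": 0, "claw": -1},
    {"x": 0, "y": -0.001, "z": 0.0001, "wx": 0, "wy": 0, "wz": 0, "claw": -1},
    {"x": 0, "y": 0, "z": 0, "wx": 0, "wy": 0, "wz": 0, "claw": -1},
    {"x": 0, "y": 0, "z": 0, "wx": 0, "wy": 0, "wz": 0, "claw": -1}
  ]
}}

```text
t: 31.55
ee_pos: [0.5545, 0.0302, 0.1217]
orientation: [-180.0, -0.0, -3.5]
contact_force: [-1.1, 2.2, 5.0]
gripper_width: 0.0262
gripper_force: 60.7
```

Request:
{"api": "move_arm", "payload": {
  "increments": [
    {"x": 0, "y": -0.001, "z": 0.0002, "wx": 0, "wy": 0, "wz": 0, "claw": -1},
    {"x": 0, "y": -0.0015, "z": 0.00017, "wx": 0, "wy": 0, "wz": 0, "claw": -1},
    {"x": 0, "y": -0.0015, "z": 0.00017, "wx": 0, "wy": 0, "wz": 0, "claw": -1},
    {"x": 0, "y": -0.0015, "z": 0.00018, "wx": 0, "wy": 0, "wz": 0, "claw": -1},
    {"x": 0, "y": -0.0015, "z": 0.00018, "wx": 0, "wy": 0, "wz": 0, "claw": -1},
    {"x": 0, "y": -0.001, "z": 0.0001, "wx": 0, "wy": 0, "wz": 0, "claw": -1},
    {"x": 0, "y": 0, "z": 0, "wx": 0, "wy": 0, "wz": 0, "claw": -1},
    {"x": 0, "y": 0, "z": 0, "wx": 0, "wy": 0, "wz": 0, "claw": -1}
  ]
}}

```text
t: 32.35
ee_pos: [0.555, 0.038, 0.1206]
orientation: [-180.0, -0.0, -3.5]
contact_force: [-1.9, 2.4, 4.3]
gripper_width: 0.0262
gripper_force: 60.7
```

Request:
{"api": "move_arm", "payload": {
  "increments": [
    {"x": 0, "y": -0.001, "z": 0.00025, "wx": 0, "wy": 0, "wz": 0, "claw": -1},
    {"x": 0, "y": -0.0012, "z": 0.00017, "wx": 0, "wy": 0, "wz": 0, "claw": -1},
    {"x": 0, "y": -0.0013, "z": 0.00018, "wx": 0, "wy": 0, "wz": 0, "claw": -1},
    {"x": 0, "y": -0.0013, "z": 0.0002, "wx": 0, "wy": 0, "wz": 0, "claw": -1},
    {"x": 0, "y": -0.0012, "z": 0.0002, "wx": 0, "wy": 0, "wz": 0, "claw": -1},
    {"x": 0, "y": -0.001, "z": 0.0001, "wx": 0, "wy": 0, "wz": 0, "claw": -1},
    {"x": 0, "y": 0, "z": 0, "wx": 0, "wy": 0, "wz": 0, "claw": -1},
    {"x": 0, "y": 0, "z": 0, "wx": 0, "wy": 0, "wz": 0, "claw": -1}
  ]
}}

```text
t: 33.15
ee_pos: [0.5554, 0.0449, 0.1195]
orientation: [-180.0, -0.0, -3.5]
contact_force: [-1.2, 4.0, 5.3]
gripper_width: 0.0263
gripper_force: 60.7
```

Request:
{"api": "move_arm", "payload": {
  "increments": [
    {"x": 0, "y": -0.0008, "z": 0.0002, "wx": 0, "wy": 0, "wz": 0, "claw": -1},
    {"x": 0, "y": -0.001, "z": 0.00018, "wx": 0, "wy": 0, "wz": 0, "claw": -1},
    {"x": 0, "y": -0.0011, "z": 0.00018, "wx": 0, "wy": 0, "wz": 0, "claw": -1},
    {"x": 0, "y": -0.0011, "z": 0.00018, "wx": 0, "wy": 0, "wz": 0, "claw": -1},
    {"x": 0, "y": -0.001, "z": 0.00018, "wx": 0, "wy": 0, "wz": 0, "claw": -1},
    {"x": 0, "y": -0.001, "z": 0.00015, "wx": 0, "wy": 0, "wz": 0, "claw": -1},
    {"x": 0, "y": 0, "z": 0, "wx": 0, "wy": 0, "wz": 0, "claw": -1},
    {"x": 0, "y": 0, "z": 0, "wx": 0, "wy": 0, "wz": 0, "claw": -1}
  ]
}}

```text
t: 33.95
ee_pos: [0.5558, 0.0507, 0.1184]
orientation: [-180.0, -0.0, -3.5]
contact_force: [-0.2, 2.5, 4.8]
gripper_width: 0.0262
gripper_force: 60.6
```

Request:
{"api": "move_arm", "payload": {
  "increments": [
    {"x": 0, "y": -0.001, "z": 0.0002, "wx": 0, "wy": 0, "wz": 0, "claw": -1},
    {"x": 0, "y": -0.001, "z": 0.0002, "wx": 0, "wy": 0, "wz": 0, "claw": -1},
    {"x": 0, "y": -0.001, "z": 5e-05, "wx": 0, "wy": 0, "wz": 0, "claw": -1},
    {"x": 0, "y": -0.001, "z": 0, "wx": 0, "wy": 0, "wz": 0, "claw": -1},
    {"x": 0, "y": 0, "z": 0, "wx": 0, "wy": 0, "wz": 0, "claw": -1},
    {"x": 0, "y": 0, "z": 0, "wx": 0, "wy": 0, "wz": 0, "claw": -1},
    {"x": 0, "y": 0, "z": 0, "wx": 0, "wy": 0, "wz": 0, "claw": -1},
    {"x": 0, "y": 0, "z": 0, "wx": 0, "wy": 0, "wz": 0, "claw": -1}
  ]
}}

```text
t: 34.75
ee_pos: [0.5558, 0.0542, 0.1179]
orientation: [180.0, 0.0, -3.5]
contact_force: [-0.1, -0.3, 5.1]
gripper_width: 0.0262
gripper_force: 60.6
```

Request:
{"api": "move_arm", "payload": {
  "increments": [
    {"x": 0, "y": -0.001, "z": 0, "wx": 0, "wy": 0, "wz": 0, "claw": -1},
    {"x": 0, "y": -0.001, "z": 0, "wx": 0, "wy": 0, "wz": 0, "claw": -1},
    {"x": 0, "y": -0.001, "z": 0, "wx": 0, "wy": 0, "wz": 0, "claw": -1},
    {"x": 0, "y": -0.001, "z": 0, "wx": 0, "wy": 0, "wz": 0, "claw": -1},
    {"x": 0, "y": -0.001, "z": 0, "wx": 0, "wy": 0, "wz": 0, "claw": -1},
    {"x": 0, "y": -0.001, "z": 0, "wx": 0, "wy": 0, "wz": 0, "claw": -1},
    {"x": 0, "y": 0, "z": 0, "wx": 0, "wy": 0, "wz": 0, "claw": -1},
    {"x": 0, "y": 0, "z": 0, "wx": 0, "wy": 0, "wz": 0, "claw": -1}
  ]
}}

```text
t: 35.55
ee_pos: [0.5562, 0.0605, 0.1179]
orientation: [180.0, 0.0, -3.5]
contact_force: [-1.3, -0.0, 4.6]
gripper_width: 0.0262
gripper_force: 60.7
```

Request:
{"api": "move_arm", "payload": {
  "increments": [
    {"x": 0, "y": -0.001, "z": 0, "wx": 0, "wy": 0, "wz": 0, "claw": -1},
    {"x": 0, "y": -0.001, "z": 0, "wx": 0, "wy": 0, "wz": 0, "claw": -1},
    {"x": 0, "y": -0.001, "z": 0, "wx": 0, "wy": 0, "wz": 0, "claw": -1},
    {"x": 0, "y": -0.001, "z": 0, "wx": 0, "wy": 0, "wz": 0, "claw": -1},
    {"x": 0, "y": 0, "z": 0, "wx": 0, "wy": 0, "wz": 0, "claw": -1},
    {"x": 0, "y": 0, "z": 0, "wx": 0, "wy": 0, "wz": 0, "claw": -1},
    {"x": 0, "y": 0, "z": 0, "wx": 0, "wy": 0, "wz": 0, "claw": -1},
    {"x": 0, "y": 0, "z": 0, "wx": 0, "wy": 0, "wz": 0, "claw": -1}
  ]
}}

```text
t: 36.35
ee_pos: [0.5565, 0.0645, 0.1179]
orientation: [180.0, 0.0, -3.5]
contact_force: [-1.0, -5.0, 3.0]
gripper_width: 0.0265
gripper_force: 60.5
```

Request:
{"api": "move_arm", "payload": {
  "increments": [
    {"x": 0, "y": -0.001, "z": 0.0001, "wx": 0, "wy": 0, "wz": 0, "claw": -1},
    {"x": 0, "y": -0.001, "z": 0, "wx": 0, "wy": 0, "wz": 0, "claw": -1},
    {"x": 0, "y": -0.0005, "z": 0, "wx": 0, "wy": 0, "wz": 0, "claw": -1},
    {"x": 0, "y": 0, "z": 0, "wx": 0, "wy": 0, "wz": 0, "claw": -1},
    {"x": 0, "y": 0, "z": 0, "wx": 0, "wy": 0, "wz": 0, "claw": -1},
    {"x": 0, "y": 0, "z": 0, "wx": 0, "wy": 0, "wz": 0, "claw": -1},
    {"x": 0, "y": 0, "z": 0, "wx": 0, "wy": 0, "wz": 0, "claw": -1},
    {"x": 0, "y": 0, "z": 0, "wx": 0, "wy": 0, "wz": 0, "claw": -1}
  ]
}}

```text
t: 37.15
ee_pos: [0.5567, 0.0674, 0.1179]
orientation: [-180.0, -0.0, -3.5]
contact_force: [-0.3, -2.1, 4.0]
gripper_width: 0.0261
gripper_force: 60.5
```

```bash
python3 - <<'E'
from fit import *
a=[]
for n in("side","scene"):
    im=get_image(n); a.append(im["pixels"][150:310,200:440])
    p=pts(im); fitf(p,(.555,-.018),zmin=.02,zmax=.084,win=.035)
cv2.imwrite("pics/b4.png",cv2.resize(np.hstack(a),(800,267),interpolation=cv2.INTER_CUBIC))
E
```

```text
filter [ 0.4249 -0.0129] len 0.069 yaw 83.05 zc 0.0587 in 200 0.57 top 0.0834
filter [ 0.5974 -0.019 ] len 0.0672 yaw -88.78 zc 0.0424 in 172 0.54 top 0.0838
```

View pics/b4.png

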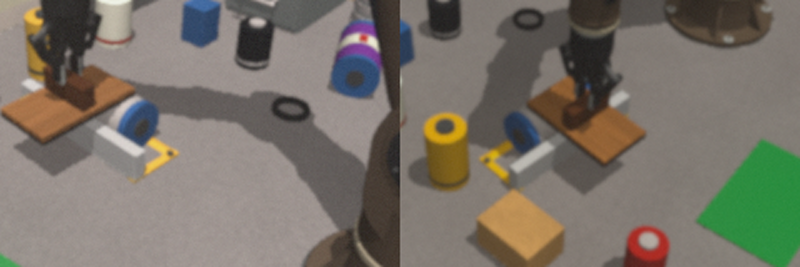

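The canister is up against the stop: Fy rose and then the sole slipped. In the picture it lies between rail and stop, at (135,118) left and (520,130) right. I lift with a slight forward creep so it isn't drawn back, then check it.

Request:
{"api": "move_arm", "payload": {
  "increments": [
    {"x": 0, "y": -0.0005, "z": -0.0004, "wx": 0, "wy": 0, "wz": 0, "claw": -1},
    {"x": 0, "y": -0.0005, "z": -0.0006, "wx": 0, "wy": 0, "wz": 0, "claw": -1},
    {"x": 0, "y": 0, "z": -0.003, "wx": 0, "wy": 0, "wz": 0, "claw": -1},
    {"x": 0, "y": 0, "z": -0.01, "wx": 0, "wy": 0, "wz": 0, "claw": -1},
    {"x": 0, "y": 0, "z": -0.018, "wx": 0, "wy": 0, "wz": 0, "claw": -1},
    {"x": 0, "y": 0, "z": -0.018, "wx": 0, "wy": 0, "wz": 0, "claw": -1},
    {"x": 0, "y": -0.01, "z": -0.005, "wx": 0, "wy": 0, "wz": 0, "claw": -1},
    {"x": 0, "y": -0.02, "z": 0, "wx": 0, "wy": 0, "wz": 0, "claw": -1}
  ]
}}

```text
t: 38.05
ee_pos: [0.5592, 0.0977, 0.1739]
orientation: [-180.0, -0.1, -3.6]
contact_force: [0.6, 0.1, -3.7]
gripper_width: 0.026
gripper_force: 59.7
```

```bash
python3 - <<'E'
from plan import *
plan((.5586,.0983,.173,-3.5),[(.545,.14,.173,2,1),(.415,.36,.173,90,16),(.3976,.3994,.173,97.5,3)],claw=-1)
E
```

```text
[{"x": -0.016, "y": -0.041, "z": -0.0, "wz": -0.92, "wx": 0, "wy": 0, "claw": -1}, {"x": -0.008, "y": -0.014, "z": -0.0, "wz": -0.92, "wx": 0, "wy": 0, "claw": -1}, {"x": -0.006, "y": -0.015, "z": -0.0, "wz": -0.91, "wx": 0, "wy": 0, "claw": -1}, {"x": -0.005, "y": -0.015, "z": -0.0, "wz": -0.92, "wx": 0, "wy": 0, "claw": -1}, {"x": -0.003, "y": -0.015, "z": -0.0, "wz": -0.92, "wx": 0, "wy": 0, "claw": -1}, {"x": -0.002, "y": -0.016, "z": -0.0, "wz": -0.91, "wx": 0, "wy": 0, "claw": -1}, {"x": -0.0, "y": -0.016, "z": -0.0, "wz": -0.92, "wx": 0, "wy": 0, "claw": -1}, {"x": 0.001, "y": -0.016, "z": -0.0, "wz": -0.92, "wx": 0, "wy": 0, "claw": -1}]
[{"x": 0.003, "y": -0.016, "z": -0.0, "wz": -0.91, "wx": 0, "wy": 0, "claw": -1}, {"x": 0.004, "y": -0.015, "z": -0.0, "wz": -0.92, "wx": 0, "wy": 0, "claw": -1}, {"x": 0.006, "y": -0.015, "z": -0.0, "wz": -0.91, "wx": 0, "wy": 0, "claw": -1}, {"x": 0.007, "y": -0.015, "z": -0.0, "wz": -0.92, "wx": 0, "wy": 0, "claw": -1}, {"x": 0.008, "y": -0.013, "z": -0.0, "wz": -0.92, "wx": 0, "wy": 0, "claw": -1}, {"x": 0.01, "y": -0.013, "z": -0.0, "wz": -0.91, "wx": 0, "wy": 0, "claw": -1}, {"x": 0.011, "y": -0.012, "z": -0.0, "wz": -0.92, "wx": 0, "wy": 0, "claw": -1}, {"x": 0.012, "y": -0.01, "z": -0.0, "wz": -0.92, "wx": 0, "wy": 0, "claw": -1}]
[{"x": 0.013, "y": -0.01, "z": -0.0, "wz": -0.91, "wx": 0, "wy": 0, "claw": -1}, {"x": 0.013, "y": -0.006, "z": -0.0, "wz": -0.42, "wx": 0, "wy": 0, "claw": -1}, {"x": 0.013, "y": -0.005, "z": -0.0, "wz": -0.42, "wx": 0, "wy": 0, "claw": -1}, {"x": 0.014, "y": -0.004, "z": -0.0, "wz": -0.41, "wx": 0, "wy": 0, "claw": -1}, {"x": 0, "y": 0, "z": 0, "wx": 0, "wy": 0, "wz": 0, "claw": -1}, {"x": 0, "y": 0, "z": 0, "wx": 0, "wy": 0, "wz": 0, "claw": -1}, {"x": 0, "y": 0, "z": 0, "wx": 0, "wy": 0, "wz": 0, "claw": -1}, {"x": 0, "y": 0, "z": 0, "wx": 0, "wy": 0, "wz": 0, "claw": -1}]
end [ 0.3979  0.3998  0.173  97.48  ]
```

Request:
{"api": "move_arm", "payload": {
  "increments": [
    {"x": -0.01, "y": -0.026, "z": 0, "wz": -0.92, "wx": 0, "wy": 0, "claw": -1},
    {"x": -0.014, "y": -0.029, "z": 0, "wz": -0.92, "wx": 0, "wy": 0, "claw": -1},
    {"x": -0.006, "y": -0.015, "z": 0, "wz": -0.91, "wx": 0, "wy": 0, "claw": -1},
    {"x": -0.005, "y": -0.015, "z": 0, "wz": -0.92, "wx": 0, "wy": 0, "claw": -1},
    {"x": -0.003, "y": -0.015, "z": 0, "wz": -0.92, "wx": 0, "wy": 0, "claw": -1},
    {"x": -0.002, "y": -0.016, "z": 0, "wz": -0.91, "wx": 0, "wy": 0, "claw": -1},
    {"x": 0, "y": -0.016, "z": 0, "wz": -0.92, "wx": 0, "wy": 0, "claw": -1},
    {"x": 0.001, "y": -0.016, "z": 0, "wz": -0.92, "wx": 0, "wy": 0, "claw": -1}
  ]
}}

```text
t: 38.85
ee_pos: [0.4857, 0.237, 0.1725]
orientation: [-179.9, 0.0, 40.8]
contact_force: [-0.8, -1.0, -4.5]
gripper_width: 0.0261
gripper_force: 59.8
```

```bash
cat > fin.py <<'E'
from fit import *
a=[]; P=[]
for n in("side","scene"):
    im=get_image(n); a.append(im["pixels"][150:310,200:440]); P.append(pts(im))
    fitf(P[-1],(.555,-.018),zmin=.062,zmax=.1,win=.045)
A=np.vstack(P)
c,_=fitf(A,(.555,-.018),zmin=.062,zmax=.1,win=.045)
r=c-[.558,-.0193]; print("nest frame mm",1e3*(r[0]*.9981-r[1]*.0618),1e3*(r[0]*.0618+r[1]*.9981))
cv2.imwrite("pics/b5.png",cv2.resize(np.hstack(a),(800,267),interpolation=cv2.INTER_CUBIC))
E
python3 fin.py
```

```text
filter [ 0.5502 -0.0219] len 0.1718 yaw -3.29 zc 0.0433 in 966 0.92 top 0.0906
filter [ 0.5527 -0.0236] len 0.1729 yaw -3.45 zc 0.044 in 898 0.85 top 0.0918
filter [ 0.5517 -0.0227] len 0.1739 yaw -3.4 zc 0.0437 in 1858 0.88 top 0.0914
nest frame mm -6.084538740195279 -3.8164491405599152
```

View pics/b5.png

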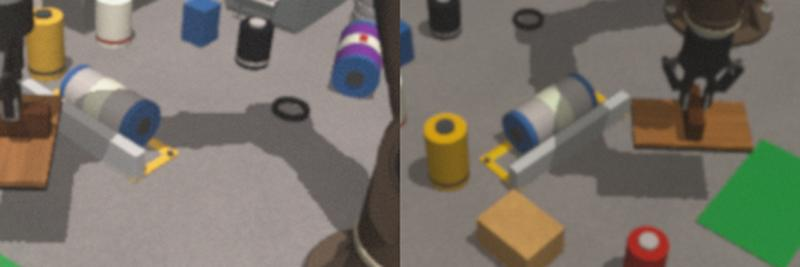

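The canister is square (yaw -3.4° against -3.54°), but after release it sits about 4–5 mm short of the stop, so it rolled back in the play. I'll go back with the pad centred over it, roll it up again more gently and take off the horizontal load before lifting.

```bash
python3 - <<'E'
from plan import *
from cell import read_state
s=read_state(); print(s["t"],s["ee_pos"],s["orientation"][2])
p=s["ee_pos"]
plan((p[0],p[1],.173,s["orientation"][2]),[(.5515,-.0269,.173,-3.54,10),(.5515,-.0269,.1203,-3.54,4)],claw=-1)
E
```

```text
38.95 [0.48465377 0.23884218 0.17268953] 40.9249413633459
[{"x": -0.012, "y": 0.024, "z": -0.0, "wz": 0.74, "wx": 0, "wy": 0, "claw": -1}, {"x": -0.011, "y": 0.026, "z": -0.0, "wz": 0.74, "wx": 0, "wy": 0, "claw": -1}, {"x": -0.008, "y": 0.026, "z": -0.0, "wz": 0.74, "wx": 0, "wy": 0, "claw": -1}, {"x": -0.007, "y": 0.027, "z": -0.0, "wz": 0.74, "wx": 0, "wy": 0, "claw": -1}, {"x": -0.004, "y": 0.027, "z": -0.0, "wz": 0.75, "wx": 0, "wy": 0, "claw": -1}, {"x": -0.002, "y": 0.027, "z": -0.0, "wz": 0.74, "wx": 0, "wy": 0, "claw": -1}, {"x": -0.0, "y": 0.027, "z": -0.0, "wz": 0.74, "wx": 0, "wy": 0, "claw": -1}, {"x": 0.002, "y": 0.028, "z": -0.0, "wz": 0.74, "wx": 0, "wy": 0, "claw": -1}]
[{"x": 0.004, "y": 0.027, "z": -0.0, "wz": 0.74, "wx": 0, "wy": 0, "claw": -1}, {"x": 0.006, "y": 0.026, "z": -0.0, "wz": 0.74, "wx": 0, "wy": 0, "claw": -1}, {"x": 0.0, "y": 0.0, "z": 0.0132, "wz": 0.0, "wx": 0, "wy": 0, "claw": -1}, {"x": 0.0, "y": 0.0, "z": 0.0131, "wz": 0.0, "wx": 0, "wy": 0, "claw": -1}, {"x": 0.0, "y": 0.0, "z": 0.0132, "wz": 0.0, "wx": 0, "wy": 0, "claw": -1}, {"x": 0.0, "y": 0.0, "z": 0.0132, "wz": 0.0, "wx": 0, "wy": 0, "claw": -1}, {"x": 0, "y": 0, "z": 0, "wx": 0, "wy": 0, "wz": 0, "claw": -1}, {"x": 0, "y": 0, "z": 0, "wx": 0, "wy": 0, "wz": 0, "claw": -1}]
end [ 0.5512 -0.0265  0.1203 -3.5351]
```

Request:
{"api": "move_arm", "payload": {
  "increments": [
    {"x": -0.012, "y": 0.024, "z": 0, "wz": 0.74, "wx": 0, "wy": 0, "claw": -1},
    {"x": -0.011, "y": 0.026, "z": 0, "wz": 0.74, "wx": 0, "wy": 0, "claw": -1},
    {"x": -0.008, "y": 0.026, "z": 0, "wz": 0.74, "wx": 0, "wy": 0, "claw": -1},
    {"x": -0.007, "y": 0.027, "z": 0, "wz": 0.74, "wx": 0, "wy": 0, "claw": -1},
    {"x": -0.004, "y": 0.027, "z": 0, "wz": 0.75, "wx": 0, "wy": 0, "claw": -1},
    {"x": -0.002, "y": 0.027, "z": 0, "wz": 0.74, "wx": 0, "wy": 0, "claw": -1},
    {"x": 0, "y": 0.027, "z": 0, "wz": 0.74, "wx": 0, "wy": 0, "claw": -1},
    {"x": 0.002, "y": 0.028, "z": 0, "wz": 0.74, "wx": 0, "wy": 0, "claw": -1}
  ]
}}

```text
t: 39.75
ee_pos: [0.5392, 0.0209, 0.1727]
orientation: [-180.0, 0.0, 4.7]
contact_force: [0.6, 1.7, -3.3]
gripper_width: 0.0259
gripper_force: 59.8
```

Request:
{"api": "move_arm", "payload": {
  "increments": [
    {"x": 0.004, "y": 0.027, "z": 0, "wz": 0.74, "wx": 0, "wy": 0, "claw": -1},
    {"x": 0.006, "y": 0.026, "z": 0, "wz": 0.74, "wx": 0, "wy": 0, "claw": -1},
    {"x": 0, "y": 0, "z": 0.014, "wz": 0, "wx": 0, "wy": 0, "claw": -1},
    {"x": 0, "y": 0, "z": 0.016, "wz": 0, "wx": 0, "wy": 0, "claw": -1},
    {"x": 0, "y": 0, "z": 0.012, "wz": 0, "wx": 0, "wy": 0, "claw": -1},
    {"x": 0, "y": 0, "z": 0.006, "wz": 0, "wx": 0, "wy": 0, "claw": -1},
    {"x": 0, "y": 0, "z": 0.002, "wx": 0, "wy": 0, "wz": 0, "claw": -1},
    {"x": 0, "y": 0, "z": 0, "wx": 0, "wy": 0, "wz": 0, "claw": -1}
  ]
}}

```text
t: 40.55
ee_pos: [0.5517, -0.0304, 0.1229]
orientation: [-180.0, -0.0, -3.9]
contact_force: [0.1, 0.0, -3.6]
gripper_width: 0.0259
gripper_force: 59.8
```

Request:
{"api": "move_arm", "payload": {
  "increments": [
    {"x": 0, "y": 0, "z": 0.001, "wx": 0, "wy": 0, "wz": -0.05, "claw": -1},
    {"x": 0, "y": 0, "z": 0.001, "wx": 0, "wy": 0, "wz": 0, "claw": -1},
    {"x": 0, "y": 0, "z": 0.0005, "wx": 0, "wy": 0, "wz": 0, "claw": -1},
    {"x": 0, "y": 0, "z": 0.0003, "wx": 0, "wy": 0, "wz": 0, "claw": -1},
    {"x": 0, "y": 0, "z": 0.0002, "wx": 0, "wy": 0, "wz": 0, "claw": -1},
    {"x": 0, "y": 0, "z": 0.0002, "wx": 0, "wy": 0, "wz": 0, "claw": -1},
    {"x": 0, "y": 0, "z": 0, "wx": 0, "wy": 0, "wz": 0, "claw": -1},
    {"x": 0, "y": 0, "z": 0, "wx": 0, "wy": 0, "wz": 0, "claw": -1}
  ]
}}

```text
t: 41.35
ee_pos: [0.5516, -0.0304, 0.1196]
orientation: [180.0, 0.0, -3.6]
contact_force: [-0.7, 0.7, -3.9]
gripper_width: 0.0262
gripper_force: 59.8
```

Request:
{"api": "move_arm", "payload": {
  "increments": [
    {"x": 0, "y": 0, "z": 0.0002, "wx": 0, "wy": 0, "wz": 0, "claw": -1},
    {"x": 0, "y": 0, "z": 0.0002, "wx": 0, "wy": 0, "wz": 0, "claw": -1},
    {"x": 0, "y": 0, "z": 0.0002, "wx": 0, "wy": 0, "wz": 0, "claw": -1},
    {"x": 0, "y": 0, "z": 0.0001, "wx": 0, "wy": 0, "wz": 0, "claw": -1},
    {"x": 0, "y": 0, "z": 0, "wx": 0, "wy": 0, "wz": 0, "claw": -1},
    {"x": 0, "y": 0, "z": 0, "wx": 0, "wy": 0, "wz": 0, "claw": -1},
    {"x": 0, "y": 0, "z": 0, "wx": 0, "wy": 0, "wz": 0, "claw": -1},
    {"x": 0, "y": 0, "z": 0, "wx": 0, "wy": 0, "wz": 0, "claw": -1}
  ]
}}

```text
t: 42.15
ee_pos: [0.5515, -0.0304, 0.1189]
orientation: [180.0, -0.0, -3.6]
contact_force: [0.7, 0.9, -3.3]
gripper_width: 0.026
gripper_force: 59.9
```

Request:
{"api": "move_arm", "payload": {
  "increments": [
    {"x": 0, "y": 0, "z": 0.0002, "wx": 0, "wy": 0, "wz": 0, "claw": -1},
    {"x": 0, "y": 0, "z": 0.0002, "wx": 0, "wy": 0, "wz": 0, "claw": -1},
    {"x": 0, "y": 0, "z": 0.0002, "wx": 0, "wy": 0, "wz": 0, "claw": -1},
    {"x": 0, "y": 0, "z": 0.0001, "wx": 0, "wy": 0, "wz": 0, "claw": -1},
    {"x": 0, "y": 0, "z": 0, "wx": 0, "wy": 0, "wz": 0, "claw": -1},
    {"x": 0, "y": 0, "z": 0, "wx": 0, "wy": 0, "wz": 0, "claw": -1},
    {"x": 0, "y": 0, "z": 0, "wx": 0, "wy": 0, "wz": 0, "claw": -1},
    {"x": 0, "y": 0, "z": 0, "wx": 0, "wy": 0, "wz": 0, "claw": -1}
  ]
}}

```text
t: 42.95
ee_pos: [0.5516, -0.0304, 0.1188]
orientation: [180.0, -0.0, -3.6]
contact_force: [-3.5, 0.8, 5.9]
gripper_width: 0.026
gripper_force: 61.0
```

Request:
{"api": "move_arm", "payload": {
  "increments": [
    {"x": 0, "y": -0.001, "z": -0.0001, "wx": 0, "wy": 0, "wz": 0, "claw": -1},
    {"x": 0, "y": -0.0015, "z": -0.0001, "wx": 0, "wy": 0, "wz": 0, "claw": -1},
    {"x": 0, "y": -0.0015, "z": 0, "wx": 0, "wy": 0, "wz": 0, "claw": -1},
    {"x": 0, "y": -0.0015, "z": 0, "wx": 0, "wy": 0, "wz": 0, "claw": -1},
    {"x": 0, "y": -0.0015, "z": 0, "wx": 0, "wy": 0, "wz": 0, "claw": -1},
    {"x": 0, "y": -0.001, "z": 0, "wx": 0, "wy": 0, "wz": 0, "claw": -1},
    {"x": 0, "y": -0.0005, "z": 0, "wx": 0, "wy": 0, "wz": 0, "claw": -1},
    {"x": 0, "y": 0, "z": 0, "wx": 0, "wy": 0, "wz": 0, "claw": -1}
  ]
}}

```text
t: 43.75
ee_pos: [0.5522, -0.0217, 0.119]
orientation: [-180.0, -0.0, -3.6]
contact_force: [-4.1, -0.8, 7.8]
gripper_width: 0.0261
gripper_force: 61.1
```

Request:
{"api": "move_arm", "payload": {
  "increments": [
    {"x": 0, "y": -0.001, "z": -0.0002, "wx": 0, "wy": 0, "wz": 0, "claw": -1},
    {"x": 0, "y": -0.0015, "z": -0.0001, "wx": 0, "wy": 0, "wz": 0, "claw": -1},
    {"x": 0, "y": -0.0015, "z": 0, "wx": 0, "wy": 0, "wz": 0, "claw": -1},
    {"x": 0, "y": -0.0015, "z": 0, "wx": 0, "wy": 0, "wz": 0, "claw": -1},
    {"x": 0, "y": -0.0015, "z": 0, "wx": 0, "wy": 0, "wz": 0, "claw": -1},
    {"x": 0, "y": -0.0015, "z": 0, "wx": 0, "wy": 0, "wz": 0, "claw": -1},
    {"x": 0, "y": -0.0015, "z": 0, "wx": 0, "wy": 0, "wz": 0, "claw": -1},
    {"x": 0, "y": 0, "z": 0, "wx": 0, "wy": 0, "wz": 0, "claw": -1}
  ]
}}

```text
t: 44.55
ee_pos: [0.5534, -0.0124, 0.119]
orientation: [180.0, -0.1, -3.6]
contact_force: [-0.3, -3.9, 5.5]
gripper_width: 0.0264
gripper_force: 60.8
```

Fy is -3.9 N, so it is against the stop. The height also increases going forward, so the canister is past its low (out-of-round) position and tends to roll back on release. I'll keep the sole running forward lightly to turn it on against the stop until its low side lies forward.

Request:
{"api": "move_arm", "payload": {
  "increments": [
    {"x": 0, "y": -0.002, "z": 0, "wx": 0, "wy": 0, "wz": 0, "claw": -1},
    {"x": 0, "y": -0.0025, "z": 0, "wx": 0, "wy": 0, "wz": 0, "claw": -1},
    {"x": 0, "y": -0.0025, "z": 0, "wx": 0, "wy": 0, "wz": 0, "claw": -1},
    {"x": 0, "y": -0.0025, "z": 0, "wx": 0, "wy": 0, "wz": 0, "claw": -1},
    {"x": 0, "y": -0.0025, "z": 0, "wx": 0, "wy": 0, "wz": 0, "claw": -1},
    {"x": 0, "y": -0.0025, "z": 0, "wx": 0, "wy": 0, "wz": 0, "claw": -1},
    {"x": 0, "y": -0.0015, "z": 0, "wx": 0, "wy": 0, "wz": 0, "claw": -1},
    {"x": 0, "y": 0, "z": 0, "wx": 0, "wy": 0, "wz": 0, "claw": -1}
  ]
}}

```text
t: 45.35
ee_pos: [0.5541, 0.004, 0.1189]
orientation: [180.0, -0.0, -3.6]
contact_force: [0.4, -3.4, 5.5]
gripper_width: 0.0258
gripper_force: 60.8
```

Request:
{"api": "move_arm", "payload": {
  "increments": [
    {"x": 0, "y": -0.0003, "z": -0.0001, "wx": 0, "wy": 0, "wz": 0, "claw": -1},
    {"x": 0, "y": -0.0003, "z": -0.0001, "wx": 0, "wy": 0, "wz": 0, "claw": -1},
    {"x": 0, "y": -0.0003, "z": -0.0001, "wx": 0, "wy": 0, "wz": 0, "claw": -1},
    {"x": 0, "y": -0.0003, "z": -0.0001, "wx": 0, "wy": 0, "wz": 0, "claw": -1},
    {"x": 0, "y": -0.0003, "z": -0.0001, "wx": 0, "wy": 0, "wz": 0, "claw": -1},
    {"x": 0, "y": -0.0003, "z": -0.0001, "wx": 0, "wy": 0, "wz": 0, "claw": -1},
    {"x": 0, "y": -0.0003, "z": -0.0001, "wx": 0, "wy": 0, "wz": 0, "claw": -1},
    {"x": 0, "y": -0.0003, "z": -0.0001, "wx": 0, "wy": 0, "wz": 0, "claw": -1}
  ]
}}

```text
t: 46.15
ee_pos: [0.5534, 0.007, 0.1191]
orientation: [-180.0, 0.1, -3.6]
contact_force: [-0.7, 0.4, -2.7]
gripper_width: 0.0261
gripper_force: 60.0
```

Request:
{"api": "move_arm", "payload": {
  "increments": [
    {"x": 0, "y": -0.0002, "z": -0.0002, "wx": 0, "wy": 0, "wz": 0, "claw": -1},
    {"x": 0, "y": 0, "z": -0.0005, "wx": 0, "wy": 0, "wz": 0, "claw": -1},
    {"x": 0, "y": 0, "z": -0.002, "wx": 0, "wy": 0, "wz": 0, "claw": -1},
    {"x": 0, "y": 0, "z": -0.01, "wx": 0, "wy": 0, "wz": 0, "claw": -1},
    {"x": 0, "y": 0, "z": -0.018, "wx": 0, "wy": 0, "wz": 0, "claw": -1},
    {"x": 0, "y": -0.01, "z": -0.018, "wx": 0, "wy": 0, "wz": 0, "claw": -1},
    {"x": 0, "y": -0.02, "z": -0.005, "wx": 0, "wy": 0, "wz": 0, "claw": -1},
    {"x": 0, "y": -0.03, "z": 0, "wx": 0, "wy": 0, "wz": 0, "claw": -1}
  ]
}}

```text
t: 46.95
ee_pos: [0.5588, 0.0653, 0.1753]
orientation: [180.0, -0.2, -3.8]
contact_force: [-0.4, -0.4, -4.1]
gripper_width: 0.0259
gripper_force: 59.9
```

Request:
{"api": "move_arm", "payload": {
  "increments": [
    {"x": -0.012, "y": -0.035, "z": 0, "wz": -0.92, "wx": 0, "wy": 0, "claw": -1},
    {"x": -0.014, "y": -0.033, "z": 0, "wz": -0.92, "wx": 0, "wy": 0, "claw": -1},
    {"x": -0.008, "y": -0.021, "z": 0, "wz": -0.91, "wx": 0, "wy": 0, "claw": -1},
    {"x": -0.005, "y": -0.018, "z": 0, "wz": -0.92, "wx": 0, "wy": 0, "claw": -1},
    {"x": -0.003, "y": -0.015, "z": 0, "wz": -0.92, "wx": 0, "wy": 0, "claw": -1},
    {"x": -0.002, "y": -0.016, "z": 0, "wz": -0.91, "wx": 0, "wy": 0, "claw": -1},
    {"x": 0, "y": -0.016, "z": 0, "wz": -0.92, "wx": 0, "wy": 0, "claw": -1},
    {"x": 0, "y": -0.01, "z": 0, "wz": -0.92, "wx": 0, "wy": 0, "claw": -1}
  ]
}}

```text
t: 47.75
ee_pos: [0.4833, 0.2216, 0.1741]
orientation: [-180.0, -0.1, 40.7]
contact_force: [-0.8, -1.1, -3.7]
gripper_width: 0.026
gripper_force: 59.9
```

```bash
python3 fin.py; python3 - <<'E'
from plan import *
from cell import read_state
s=read_state(); print(s["t"],s["ee_pos"],s["orientation"][2])
p=s["ee_pos"]
plan((p[0],p[1],p[2],s["orientation"][2]),[(.40,.39,.173,92,10),(.3976,.3994,.173,97.5,2),(.3976,.3994,.06,97.5,4)],claw=-1)
E
```

```text
filter [ 0.5504 -0.022 ] len 0.1724 yaw -3.63 zc 0.0432 in 958 0.91 top 0.0903
filter [ 0.5526 -0.0237] len 0.1722 yaw -3.35 zc 0.0441 in 895 0.85 top 0.0918
filter [ 0.5513 -0.0228] len 0.1737 yaw -3.55 zc 0.0437 in 1841 0.88 top 0.0911
nest frame mm -6.430966202543392 -3.9145647618741632
47.85 [0.48300927 0.22178483 0.17402667] 40.65347360967173
[{"x": 0.005, "y": -0.018, "z": 0.0001, "wz": -0.86, "wx": 0, "wy": 0, "claw": -1}, {"x": 0.006, "y": -0.018, "z": 0.0001, "wz": -0.85, "wx": 0, "wy": 0, "claw": -1}, {"x": 0.008, "y": -0.017, "z": 0.0001, "wz": -0.86, "wx": 0, "wy": 0, "claw": -1}, {"x": 0.009, "y": -0.016, "z": 0.0001, "wz": -0.85, "wx": 0, "wy": 0, "claw": -1}, {"x": 0.011, "y": -0.016, "z": 0.0001, "wz": -0.86, "wx": 0, "wy": 0, "claw": -1}, {"x": 0.012, "y": -0.014, "z": 0.0001, "wz": -0.85, "wx": 0, "wy": 0, "claw": -1}, {"x": 0.013, "y": -0.013, "z": 0.0001, "wz": -0.86, "wx": 0, "wy": 0, "claw": -1}, {"x": 0.015, "y": -0.012, "z": 0.0001, "wz": -0.86, "wx": 0, "wy": 0, "claw": -1}]
[{"x": 0.015, "y": -0.011, "z": 0.0001, "wz": -0.85, "wx": 0, "wy": 0, "claw": -1}, {"x": 0.016, "y": -0.009, "z": 0.0001, "wz": -0.86, "wx": 0, "wy": 0, "claw": -1}, {"x": 0.005, "y": -0.001, "z": 0.0, "wz": -0.46, "wx": 0, "wy": 0, "claw": -1}, {"x": 0.005, "y": -0.001, "z": 0.0, "wz": -0.45, "wx": 0, "wy": 0, "claw": -1}, {"x": -0.0, "y": 0.0, "z": 0.0283, "wz": -0.0, "wx": 0, "wy": 0, "claw": -1}, {"x": -0.0, "y": 0.0, "z": 0.0282, "wz": -0.0, "wx": 0, "wy": 0, "claw": -1}, {"x": -0.0, "y": 0.0, "z": 0.0283, "wz": -0.0, "wx": 0, "wy": 0, "claw": -1}, {"x": -0.0, "y": 0.0, "z": 0.0282, "wz": -0.0, "wx": 0, "wy": 0, "claw": -1}]
end [3.97400e-01 3.99400e-01 6.00000e-02 9.74735e+01]
```

```bash
python3 - <<'E'
from plan import *
plan((.483,.2218,.174,40.65),[(.5515,-.0304,.174,-3.54,9),(.5515,-.0304,.1225,-3.54,4)],claw=-1)
E
```

```text
[{"x": -0.012, "y": 0.026, "z": -0.0, "wz": 0.82, "wx": 0, "wy": 0, "claw": -1}, {"x": -0.011, "y": 0.027, "z": -0.0, "wz": 0.82, "wx": 0, "wy": 0, "claw": -1}, {"x": -0.007, "y": 0.028, "z": -0.0, "wz": 0.81, "wx": 0, "wy": 0, "claw": -1}, {"x": -0.006, "y": 0.029, "z": -0.0, "wz": 0.82, "wx": 0, "wy": 0, "claw": -1}, {"x": -0.003, "y": 0.029, "z": -0.0, "wz": 0.82, "wx": 0, "wy": 0, "claw": -1}, {"x": -0.0, "y": 0.029, "z": -0.0, "wz": 0.82, "wx": 0, "wy": 0, "claw": -1}, {"x": 0.002, "y": 0.029, "z": -0.0, "wz": 0.82, "wx": 0, "wy": 0, "claw": -1}, {"x": 0.004, "y": 0.029, "z": -0.0, "wz": 0.82, "wx": 0, "wy": 0, "claw": -1}]
[{"x": 0.007, "y": 0.028, "z": -0.0, "wz": 0.81, "wx": 0, "wy": 0, "claw": -1}, {"x": 0.0, "y": -0.0, "z": 0.0129, "wz": 0.0, "wx": 0, "wy": 0, "claw": -1}, {"x": 0.0, "y": -0.0, "z": 0.0128, "wz": 0.0, "wx": 0, "wy": 0, "claw": -1}, {"x": 0.0, "y": -0.0, "z": 0.0129, "wz": 0.0, "wx": 0, "wy": 0, "claw": -1}, {"x": 0.0, "y": -0.0, "z": 0.0129, "wz": 0.0, "wx": 0, "wy": 0, "claw": -1}, {"x": 0, "y": 0, "z": 0, "wx": 0, "wy": 0, "wz": 0, "claw": -1}, {"x": 0, "y": 0, "z": 0, "wx": 0, "wy": 0, "wz": 0, "claw": -1}, {"x": 0, "y": 0, "z": 0, "wx": 0, "wy": 0, "wz": 0, "claw": -1}]
end [ 0.5513 -0.0307  0.1225 -3.51  ]
```

Request:
{"api": "move_arm", "payload": {
  "increments": [
    {"x": -0.012, "y": 0.026, "z": 0, "wz": 0.82, "wx": 0, "wy": 0, "claw": -1},
    {"x": -0.011, "y": 0.027, "z": 0, "wz": 0.82, "wx": 0, "wy": 0, "claw": -1},
    {"x": -0.007, "y": 0.028, "z": 0, "wz": 0.81, "wx": 0, "wy": 0, "claw": -1},
    {"x": -0.006, "y": 0.029, "z": 0, "wz": 0.82, "wx": 0, "wy": 0, "claw": -1},
    {"x": -0.003, "y": 0.029, "z": 0, "wz": 0.82, "wx": 0, "wy": 0, "claw": -1},
    {"x": 0, "y": 0.029, "z": 0, "wz": 0.82, "wx": 0, "wy": 0, "claw": -1},
    {"x": 0.002, "y": 0.029, "z": 0, "wz": 0.82, "wx": 0, "wy": 0, "claw": -1},
    {"x": 0.004, "y": 0.029, "z": 0, "wz": 0.82, "wx": 0, "wy": 0, "claw": -1}
  ]
}}

```text
t: 48.65
ee_pos: [0.5441, -0.0069, 0.1738]
orientation: [180.0, -0.0, 0.7]
contact_force: [0.4, -0.0, -3.0]
gripper_width: 0.0262
gripper_force: 59.9
```

Request:
{"api": "move_arm", "payload": {
  "increments": [
    {"x": 0.007, "y": 0.028, "z": 0, "wz": 0.81, "wx": 0, "wy": 0, "claw": -1},
    {"x": 0, "y": 0, "z": 0.013, "wz": 0, "wx": 0, "wy": 0, "claw": -1},
    {"x": 0, "y": 0, "z": 0.015, "wz": 0, "wx": 0, "wy": 0, "claw": -1},
    {"x": 0, "y": 0, "z": 0.013, "wz": 0, "wx": 0, "wy": 0, "claw": -1},
    {"x": 0, "y": 0, "z": 0.007, "wz": 0, "wx": 0, "wy": 0, "claw": -1},
    {"x": 0, "y": 0, "z": 0.003, "wx": 0, "wy": 0, "wz": 0, "claw": -1},
    {"x": 0, "y": 0, "z": 0.001, "wx": 0, "wy": 0, "wz": 0, "claw": -1},
    {"x": 0, "y": 0, "z": 0, "wx": 0, "wy": 0, "wz": 0, "claw": -1}
  ]
}}

```text
t: 49.45
ee_pos: [0.5515, -0.0325, 0.1215]
orientation: [-180.0, -0.0, -3.7]
contact_force: [-0.7, 0.9, -2.1]
gripper_width: 0.0263
gripper_force: 59.9
```

Request:
{"api": "move_arm", "payload": {
  "increments": [
    {"x": 0, "y": 0, "z": 0.0012, "wx": 0, "wy": 0, "wz": 0, "claw": -1},
    {"x": 0, "y": 0, "z": 0.0008, "wx": 0, "wy": 0, "wz": 0, "claw": -1},
    {"x": 0, "y": 0, "z": 0.0004, "wx": 0, "wy": 0, "wz": 0, "claw": -1},
    {"x": 0, "y": 0, "z": 0.0003, "wx": 0, "wy": 0, "wz": 0, "claw": -1},
    {"x": 0, "y": 0, "z": 0.0002, "wx": 0, "wy": 0, "wz": 0, "claw": -1},
    {"x": 0, "y": 0, "z": 0.0001, "wx": 0, "wy": 0, "wz": 0, "claw": -1},
    {"x": 0, "y": 0, "z": 0, "wx": 0, "wy": 0, "wz": 0, "claw": -1},
    {"x": 0, "y": 0, "z": 0, "wx": 0, "wy": 0, "wz": 0, "claw": -1}
  ]
}}

```text
t: 50.25
ee_pos: [0.5513, -0.0326, 0.1188]
orientation: [180.0, -0.0, -3.7]
contact_force: [-2.7, -0.3, 5.9]
gripper_width: 0.0262
gripper_force: 61.0
```

Request:
{"api": "move_arm", "payload": {
  "increments": [
    {"x": 0, "y": -0.001, "z": -0.0001, "wx": 0, "wy": 0, "wz": 0, "claw": -1},
    {"x": 0, "y": -0.002, "z": -0.0001, "wx": 0, "wy": 0, "wz": 0, "claw": -1},
    {"x": 0, "y": -0.002, "z": -0.0001, "wx": 0, "wy": 0, "wz": 0, "claw": -1},
    {"x": 0, "y": -0.002, "z": 0, "wx": 0, "wy": 0, "wz": 0, "claw": -1},
    {"x": 0, "y": -0.001, "z": 0, "wx": 0, "wy": 0, "wz": 0, "claw": -1},
    {"x": 0, "y": -0.0008, "z": 0, "wx": 0, "wy": 0, "wz": 0, "claw": -1},
    {"x": 0, "y": -0.0002, "z": 0, "wx": 0, "wy": 0, "wz": 0, "claw": -1},
    {"x": 0, "y": 0, "z": 0, "wx": 0, "wy": 0, "wz": 0, "claw": -1}
  ]
}}

```text
t: 51.05
ee_pos: [0.5519, -0.0234, 0.119]
orientation: [-180.0, -0.0, -3.7]
contact_force: [-2.6, 0.5, 6.0]
gripper_width: 0.026
gripper_force: 61.1
```

Request:
{"api": "move_arm", "payload": {
  "increments": [
    {"x": 0, "y": -0.0005, "z": -0.0001, "wx": 0, "wy": 0, "wz": 0, "claw": -1},
    {"x": 0, "y": -0.0003, "z": -0.0001, "wx": 0, "wy": 0, "wz": 0, "claw": -1},
    {"x": 0, "y": 0, "z": 0, "wx": 0, "wy": 0, "wz": 0, "claw": -1},
    {"x": 0, "y": 0, "z": 0, "wx": 0, "wy": 0, "wz": 0, "claw": -1},
    {"x": 0, "y": 0, "z": -0.0001, "wx": 0, "wy": 0, "wz": 0, "claw": -1},
    {"x": 0, "y": 0, "z": -0.0001, "wx": 0, "wy": 0, "wz": 0, "claw": -1},
    {"x": 0, "y": 0, "z": -0.0001, "wx": 0, "wy": 0, "wz": 0, "claw": -1},
    {"x": 0, "y": 0, "z": 0, "wx": 0, "wy": 0, "wz": 0, "claw": -1}
  ]
}}

```text
t: 51.85
ee_pos: [0.5519, -0.0228, 0.1191]
orientation: [-180.0, -0.0, -3.7]
contact_force: [-2.8, 0.7, 4.8]
gripper_width: 0.0257
gripper_force: 60.9
```

Request:
{"api": "move_arm", "payload": {
  "increments": [
    {"x": 0, "y": 0, "z": -0.0002, "wx": 0, "wy": 0, "wz": 0, "claw": -1},
    {"x": 0, "y": 0, "z": -0.0005, "wx": 0, "wy": 0, "wz": 0, "claw": -1},
    {"x": 0, "y": 0, "z": -0.003, "wx": 0, "wy": 0, "wz": 0, "claw": -1},
    {"x": 0, "y": 0, "z": -0.01, "wx": 0, "wy": 0, "wz": 0, "claw": -1},
    {"x": 0, "y": 0, "z": -0.018, "wx": 0, "wy": 0, "wz": 0, "claw": -1},
    {"x": 0, "y": -0.015, "z": -0.018, "wx": 0, "wy": 0, "wz": 0, "claw": -1},
    {"x": 0, "y": -0.03, "z": -0.005, "wx": 0, "wy": 0, "wz": 0, "claw": -1},
    {"x": 0, "y": -0.035, "z": 0, "wx": 0, "wy": 0, "wz": 0, "claw": -1}
  ]
}}

```text
t: 52.65
ee_pos: [0.5581, 0.0566, 0.1757]
orientation: [180.0, -0.2, -3.9]
contact_force: [0.1, 0.0, -3.1]
gripper_width: 0.0262
gripper_force: 60.0
```

Request:
{"api": "move_arm", "payload": {
  "increments": [
    {"x": -0.012, "y": -0.035, "z": 0, "wz": -0.92, "wx": 0, "wy": 0, "claw": -1},
    {"x": -0.014, "y": -0.033, "z": 0, "wz": -0.92, "wx": 0, "wy": 0, "claw": -1},
    {"x": -0.008, "y": -0.024, "z": 0, "wz": -0.91, "wx": 0, "wy": 0, "claw": -1},
    {"x": -0.005, "y": -0.02, "z": 0, "wz": -0.92, "wx": 0, "wy": 0, "claw": -1},
    {"x": -0.003, "y": -0.018, "z": 0, "wz": -0.92, "wx": 0, "wy": 0, "claw": -1},
    {"x": -0.002, "y": -0.016, "z": 0, "wz": -0.91, "wx": 0, "wy": 0, "claw": -1},
    {"x": 0, "y": -0.016, "z": 0, "wz": -0.92, "wx": 0, "wy": 0, "claw": -1},
    {"x": 0, "y": -0.01, "z": 0, "wz": -0.92, "wx": 0, "wy": 0, "claw": -1}
  ]
}}

```text
t: 53.45
ee_pos: [0.4811, 0.22, 0.1744]
orientation: [-180.0, -0.0, 40.6]
contact_force: [0.5, -0.4, -3.1]
gripper_width: 0.0262
gripper_force: 60.0
```

```bash
python3 fin.py; python3 - <<'E'
from plan import *
from cell import read_state
s=read_state(); print(s["t"],s["ee_pos"],s["orientation"][2])
p=s["ee_pos"]
plan((p[0],p[1],p[2],s["orientation"][2]),[(.40,.39,.173,92,10),(.3976,.3994,.173,97.5,2),(.3976,.3994,.06,97.5,4)],claw=-1)
E
```

```text
filter [ 0.5503 -0.0219] len 0.1718 yaw -3.55 zc 0.0433 in 973 0.92 top 0.0904
filter [ 0.552  -0.0238] len 0.1734 yaw -3.28 zc 0.0441 in 897 0.86 top 0.0922
filter [ 0.5513 -0.0228] len 0.1736 yaw -3.51 zc 0.0437 in 1856 0.88 top 0.0913
nest frame mm -6.463157336558442 -3.9130389844743845
53.55 [0.48093389 0.22012028 0.17433327] 40.53405710692396
[{"x": 0.005, "y": -0.018, "z": 0.0001, "wz": -0.86, "wx": 0, "wy": 0, "claw": -1}, {"x": 0.006, "y": -0.018, "z": 0.0002, "wz": -0.86, "wx": 0, "wy": 0, "claw": -1}, {"x": 0.008, "y": -0.017, "z": 0.0001, "wz": -0.85, "wx": 0, "wy": 0, "claw": -1}, {"x": 0.01, "y": -0.016, "z": 0.0001, "wz": -0.86, "wx": 0, "wy": 0, "claw": -1}, {"x": 0.011, "y": -0.015, "z": 0.0002, "wz": -0.86, "wx": 0, "wy": 0, "claw": -1}, {"x": 0.012, "y": -0.015, "z": 0.0001, "wz": -0.86, "wx": 0, "wy": 0, "claw": -1}, {"x": 0.014, "y": -0.013, "z": 0.0001, "wz": -0.85, "wx": 0, "wy": 0, "claw": -1}, {"x": 0.014, "y": -0.011, "z": 0.0002, "wz": -0.86, "wx": 0, "wy": 0, "claw": -1}]
[{"x": 0.016, "y": -0.011, "z": 0.0001, "wz": -0.86, "wx": 0, "wy": 0, "claw": -1}, {"x": 0.017, "y": -0.009, "z": 0.0001, "wz": -0.86, "wx": 0, "wy": 0, "claw": -1}, {"x": 0.005, "y": -0.001, "z": 0.0, "wz": -0.46, "wx": 0, "wy": 0, "claw": -1}, {"x": 0.004, "y": -0.001, "z": 0.0, "wz": -0.45, "wx": 0, "wy": 0, "claw": -1}, {"x": 0.0, "y": 0.0, "z": 0.0283, "wz": -0.0, "wx": 0, "wy": 0, "claw": -1}, {"x": 0.0, "y": 0.0, "z": 0.0282, "wz": -0.0, "wx": 0, "wy": 0, "claw": -1}, {"x": 0.0, "y": 0.0, "z": 0.0283, "wz": -0.0, "wx": 0, "wy": 0, "claw": -1}, {"x": 0.0, "y": 0.0, "z": 0.0282, "wz": -0.0, "wx": 0, "wy": 0, "claw": -1}]
end [3.97400e-01 3.99300e-01 6.00000e-02 9.74741e+01]
```

The canister settles at the same spot each time, square in the nest but a few mm off the stop, which fits its out-of-round rest position. The time left is for returning the pad, so I lay it back now.

Request:
{"api": "move_arm", "payload": {
  "increments": [
    {"x": 0.005, "y": -0.018, "z": 0, "wz": -0.86, "wx": 0, "wy": 0, "claw": -1},
    {"x": 0.006, "y": -0.018, "z": 0, "wz": -0.86, "wx": 0, "wy": 0, "claw": -1},
    {"x": 0.008, "y": -0.017, "z": 0, "wz": -0.85, "wx": 0, "wy": 0, "claw": -1},
    {"x": 0.01, "y": -0.016, "z": 0, "wz": -0.86, "wx": 0, "wy": 0, "claw": -1},
    {"x": 0.011, "y": -0.015, "z": 0, "wz": -0.86, "wx": 0, "wy": 0, "claw": -1},
    {"x": 0.012, "y": -0.015, "z": 0, "wz": -0.86, "wx": 0, "wy": 0, "claw": -1},
    {"x": 0.014, "y": -0.013, "z": 0, "wz": -0.85, "wx": 0, "wy": 0, "claw": -1},
    {"x": 0.014, "y": -0.011, "z": 0, "wz": -0.86, "wx": 0, "wy": 0, "claw": -1}
  ]
}}

```text
t: 54.35
ee_pos: [0.4184, 0.3542, 0.174]
orientation: [180.0, 0.0, 81.4]
contact_force: [0.6, -0.6, -3.5]
gripper_width: 0.026
gripper_force: 60.0
```

Request:
{"api": "move_arm", "payload": {
  "increments": [
    {"x": 0.016, "y": -0.011, "z": 0, "wz": -0.86, "wx": 0, "wy": 0, "claw": -1},
    {"x": 0.017, "y": -0.009, "z": 0, "wz": -0.86, "wx": 0, "wy": 0, "claw": -1},
    {"x": 0.005, "y": -0.001, "z": 0, "wz": -0.46, "wx": 0, "wy": 0, "claw": -1},
    {"x": 0.004, "y": -0.001, "z": 0.015, "wz": -0.45, "wx": 0, "wy": 0, "claw": -1},
    {"x": 0, "y": 0, "z": 0.03, "wz": 0, "wx": 0, "wy": 0, "claw": -1},
    {"x": 0, "y": 0, "z": 0.03, "wz": 0, "wx": 0, "wy": 0, "claw": -1},
    {"x": 0, "y": 0, "z": 0.02, "wz": 0, "wx": 0, "wy": 0, "claw": -1},
    {"x": 0, "y": 0, "z": 0.01, "wz": 0, "wx": 0, "wy": 0, "claw": -1}
  ]
}}

```text
t: 55.15
ee_pos: [0.3988, 0.3958, 0.0658]
orientation: [-179.9, 0.2, 97.1]
contact_force: [-0.6, -0.0, -2.8]
gripper_width: 0.0261
gripper_force: 59.9
```

Request:
{"api": "move_arm", "payload": {
  "increments": [
    {"x": 0, "y": 0, "z": 0.005, "wx": 0, "wy": 0, "wz": 0, "claw": -1},
    {"x": 0, "y": 0, "z": 0.005, "wx": 0, "wy": 0, "wz": 0, "claw": -1},
    {"x": 0, "y": 0, "z": 0.004, "wx": 0, "wy": 0, "wz": 0, "claw": -1},
    {"x": 0, "y": 0, "z": 0.003, "wx": 0, "wy": 0, "wz": 0, "claw": -1},
    {"x": 0, "y": 0, "z": 0.001, "wx": 0, "wy": 0, "wz": 0, "claw": -1},
    {"x": 0, "y": 0, "z": 0, "wx": 0, "wy": 0, "wz": 0, "claw": -1},
    {"x": 0, "y": 0, "z": 0, "wx": 0, "wy": 0, "wz": 0, "claw": -1},
    {"x": 0, "y": 0, "z": 0, "wx": 0, "wy": 0, "wz": 0, "claw": -1}
  ]
}}

```text
t: 55.95
ee_pos: [0.399, 0.3983, 0.0509]
orientation: [180.0, -0.0, 97.2]
contact_force: [1.3, 0.1, -3.7]
gripper_width: 0.0261
gripper_force: 59.9
```

Now 16 mm down to rest on the mat (TCP .035).

Request:
{"api": "move_arm", "payload": {
  "increments": [
    {"x": 0, "y": 0, "z": 0.004, "wx": 0, "wy": 0, "wz": 0, "claw": -1},
    {"x": 0, "y": 0, "z": 0.005, "wx": 0, "wy": 0, "wz": 0, "claw": -1},
    {"x": 0, "y": 0, "z": 0.003, "wx": 0, "wy": 0, "wz": 0, "claw": -1},
    {"x": 0, "y": 0, "z": 0.002, "wx": 0, "wy": 0, "wz": 0, "claw": -1},
    {"x": 0, "y": 0, "z": 0.001, "wx": 0, "wy": 0, "wz": 0, "claw": -1},
    {"x": 0, "y": 0, "z": 0.0005, "wx": 0, "wy": 0, "wz": 0, "claw": -1},
    {"x": 0, "y": 0, "z": 0, "wx": 0, "wy": 0, "wz": 0, "claw": -1},
    {"x": 0, "y": 0, "z": 0, "wx": 0, "wy": 0, "wz": 0, "claw": -1}
  ]
}}

```text
t: 56.75
ee_pos: [0.399, 0.3982, 0.0353]
orientation: [180.0, -0.0, 97.2]
contact_force: [1.0, -0.3, -2.7]
gripper_width: 0.0261
gripper_force: 60.0
```

Request:
{"api": "move_arm", "payload": {
  "increments": [
    {"x": 0, "y": 0, "z": 0.0003, "wx": 0, "wy": 0, "wz": 0, "claw": -1},
    {"x": 0, "y": 0, "z": 0.0002, "wx": 0, "wy": 0, "wz": 0, "claw": -1},
    {"x": 0, "y": 0, "z": 0, "wx": 0, "wy": 0, "wz": 0, "claw": 0},
    {"x": 0, "y": 0, "z": 0, "wx": 0, "wy": 0, "wz": 0, "claw": 1},
    {"x": 0, "y": 0, "z": 0, "wx": 0, "wy": 0, "wz": 0, "claw": 1},
    {"x": 0, "y": 0, "z": 0, "wx": 0, "wy": 0, "wz": 0, "claw": 1},
    {"x": 0, "y": 0, "z": 0, "wx": 0, "wy": 0, "wz": 0, "claw": 1},
    {"x": 0, "y": 0, "z": 0, "wx": 0, "wy": 0, "wz": 0, "claw": 1}
  ]
}}

```text
t: 57.55
ee_pos: [0.3989, 0.3982, 0.0347]
orientation: [180.0, -0.0, 97.2]
contact_force: [-0.7, 0.2, 0.5]
gripper_width: 0.0854
gripper_force: 0.0
```

Request:
{"api": "move_arm", "payload": {
  "increments": [
    {"x": 0, "y": 0, "z": -0.003, "wx": 0, "wy": 0, "wz": 0, "claw": 1},
    {"x": 0, "y": 0, "z": -0.01, "wx": 0, "wy": 0, "wz": 0, "claw": 1},
    {"x": 0, "y": 0, "z": -0.02, "wx": 0, "wy": 0, "wz": 0, "claw": 1},
    {"x": 0, "y": 0, "z": -0.03, "wx": 0, "wy": 0, "wz": 0, "claw": 1},
    {"x": 0, "y": 0, "z": -0.03, "wx": 0, "wy": 0, "wz": 0, "claw": 1},
    {"x": 0, "y": 0, "z": -0.02, "wx": 0, "wy": 0, "wz": 0, "claw": 1},
    {"x": 0, "y": 0, "z": 0, "wx": 0, "wy": 0, "wz": 0, "claw": 1},
    {"x": 0, "y": 0, "z": 0, "wx": 0, "wy": 0, "wz": 0, "claw": 1}
  ]
}}

```text
t: 58.35
ee_pos: [0.3991, 0.3982, 0.1483]
orientation: [179.9, -0.0, 97.2]
contact_force: [0.9, 0.3, -0.1]
gripper_width: 0.0852
gripper_force: 0.0
```

```bash
python3 - <<'E'
from fit import *
im=get_image("side"); A=np.vstack([pts(im),pts(get_image("scene"))])
fitf(A,(.555,-.018),zmin=.062,zmax=.1,win=.045)
A=pts(get_image("wrist")); A=A[(abs(A[:,0]-.4)<.16)&(abs(A[:,1]-.4)<.12)]
h=A[(A[:,2]>.015)&(A[:,2]<.026)]; print("pad",len(h),np.median(h[:,2]),cv2.minAreaRect(h[:,:2].astype(np.float32)))
st()
E
```

```text
filter [ 0.5518 -0.0227] len 0.1734 yaw -3.51 zc 0.0437 in 1860 0.88 top 0.0913
pad 20095 0.019681185495422162 ((0.3984760344028473, 0.3975066542625427), (0.20048952102661133, 0.11083359271287918), 7.144963264465332)
t 58.5
ee_pos [0.3986 0.3975 0.1468]
orientation [-1.799319e+02  6.820000e-02  9.724500e+01]
contact_force [-0.5656  0.4721  0.353 ]
gripper_width 0.0857
gripper_force 0.0
```

The pad lies flat on its mat where it started, the canister is square in the nest, and the gripper is clear. I hand the job in.

```bash
python3 -c "
from cell import *
print(job_done())"
```

```text
the job is handed in; nothing more can be done
None
```

The canister is over the rail and square in the nest, but not against the stop: the last measurement put it about 4–5 mm short. It rolled back after each of three releases, probably because it is out of round. End-of-stroke force readings stayed under about 16 N, the pad is back flat on its mat and released, and the job was handed in at about 58 s.

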